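# Cop change at the feed stand

### The job

Change the cops over: the full cop goes into the cup of the feed stand and the half-used cop that is there now goes into the cup of the reserve block, where the full one stands; the bare tube leaves the spare dish for the tube tin, so that the dish ends up free. The tin is packed to an unknown height, so lower the tube into it until you feel it touch and leave it standing upright there. Set everything down gently, with no dropping, ramming or tipping over; all three must finish upright and at rest.

Things in the scene. Friction and masses are not known exactly. Their poses are not given: they have to be found in the camera images.
- full_cop: Full cop: cream yarn on a slim tube, the fattest of the three upright packages, 158 mm tall, 0.12 kg. Yarn from 16 to 140 mm above the foot, 42 mm thick at mid-height, tapering to both ends; foot 26 mm across. Starts in the reserve block's cup. Origin: centre of the foot's underside; z up along the cop, any yaw. Good grip: about 115 mm above the foot.
- half_cop: Half-used cop: the same kind of tube (158 mm tall, foot 26 mm) with a slim body of pale yarn, 31 mm thick at mid-height, 16 to 140 mm above the foot. 0.10 kg. Starts in the feed stand's cup. Origin: centre of the foot's underside; z up along the cop, any yaw. Good grip: about 115 mm above the foot.
- bare_tube: Bare tube, no yarn: plain straight plastic tube, 158 mm tall, 26 mm thick at the foot, slimmer above. 0.02 kg. Starts in the spare dish's cup. Origin: centre of the foot's underside; z up along the tube, any yaw. Grip it near the top, about 130 mm above the foot, so that the fingers stay above the tin.
- feed_stand: Feed stand, fixed: grey base 104 x 84 mm, 14 mm thick, with an upright cup, and behind the cup a low yarn tensioner (steel plate, two discs, wire loop, up to 73 mm above the worktop), 29 to 59 mm from the cup's centre along the stand's +x. Cup: flat floor 14 mm above the worktop, 40 mm inside, rim 30 mm above the worktop, flared to 48 mm inside, 53 mm outside. Origin: under the cup's centre, at worktop height; z up.
- reserve_block: Reserve block, fixed: plain square white block 84 x 84 mm, 14 mm thick, a screw at each corner, with an upright cup in the middle. Cup: flat floor 14 mm above the worktop, 40 mm inside, rim 30 mm above the worktop, flared to 48 mm inside, 53 mm outside. Origin: under the cup's centre, at worktop height; z up.
- spare_dish: Spare dish, fixed: round metal foot 72 mm across, 14 mm high, with an upright cup. Holds the bare tube at the start; once empty it can be the free spot for the exchange. Cup: flat floor 14 mm above the worktop, 40 mm inside, rim 30 mm above the worktop, flared to 48 mm inside, 53 mm outside. Origin: under the cup's centre, at worktop height; z up.
- tube_tin: Tube tin, fixed: opaque open steel canister, 110 mm high, 79 mm across the rim, 70 mm inside. A flat cardboard disc lies in it on packing of unknown height: its top is anywhere from 16 to 48 mm above the worktop and yields a little when pressed (about 2 N per mm). Origin: centre of the underside, at worktop height; z up.

How it is judged:
By the outcome, as a careful person would: the job done as asked, in the order asked, and still so for the second after the job is handed in, with the robot touching nothing.
It also fails if it takes over 112 s, if anything falls off the work surface, if the arm or the gripper's body presses on something with over 40 N, if the wrist force passes 120 N, or if a joint passes its speed limit or range.

### The arm

A 6-joint arm with a two-finger parallel gripper is mounted at the origin on a cart in front of the work surface, level with it; the furniture and walls round the work are solid. World frame = base frame: x ahead of the robot, y to its left, z up, the work surface at z = 0. Lengths are in m, angles in degrees, forces in N, time in s.
With the tool pointing down it reaches from about 0.325 to 0.9 m from the base axis. Payload 6.1 kg.
Tool frame: the origin (TCP) lies on the centre line of the jaws, within the pads' length; the fingertips stand 14 mm ahead of it and the grasp point (between the pads) lies 5 mm behind it; z points along the fingers, x is the direction in which the jaws open and shut, and the axes are right-handed (so a half turn about z gives the same grasp; the last joint's range is limited). The gripper opens to 87 mm and grips with 3 to 60 N. Pads are 19 mm wide; open, the fingers measure 117 mm over their backs; the gripper's body (75 mm by 190 mm) begins 51 mm behind the grasp point.
Start: joints at [-78.845, 12.628, 87.462, -0, 79.91, -7.225], TCP at [0.197, -0.593, 0.237] pointing down, gripper open.
Joint ranges: [-170.65, 170.65], [-52.31, 119.04], [5.05, 147.46], [-71.25, 251.25], [11.57, 151.72], [-153.62, 153.62]. Speed limits (degrees/s): [147.25, 147.25, 172.46, 180, 180, 180].

### API

Orientations are given as [roll, pitch, yaw] about the fixed x, y, z axes, in that order (R = Rz(yaw) Ry(pitch) Rx(roll)).
In Python, from workcell import state, camera, get_calibration, job_done gives the robot as it stands.
- The arm moves only by the tool move_arm, never from a script. Its argument "series" is a list of rows, each an object with "linear": the shift along the tool's x, y, z in units of 30 mm (1.0 is 30 mm), a list of three; "twist": the turn, a rotation vector about the tool's x, y, z in units of 5 degrees (1.0 is 5 degrees), a list of three; "claw": the opening, from -1 (shut) to 1 (fully open). In form: [{"linear": [tx, ty, tz], "twist": [ax, ay, az], "claw": claw}, ...]. A call has 1 to 20 rows; each row shifts and turns the commanded pose from where the row before left it, along the tool's axes as they then stand; what a row does not reach is not made up. A row lasts 1/12 s, in which the tool goes at most 41.7 mm and 7.16 degrees, less where a joint would pass 70% of its speed; a pose out of reach is approached as far as the arm can. A call is refused whole if a number of a shift passes 1 or a number of a turn 1, either way. A call with a gripper value outside its range is refused whole. The fingers move at their own pace and stop on an object; "grip_force" is the grip in N (left out, the last holds). Time passes only in rows, so rows that do not move let the fingers close. It gives the time, the measured TCP pose, the force and the opening at its end, in the units of the state.
- state(): the state, without advancing time (a new reading comes with each control period).
- camera(name): name is "scene" or "top" or "wrist"; returns the picture (420x560x3 uint8, blue, green, red); there is no depth.
- get_calibration(name): a dict with "intrinsics" (3x3 intrinsics, pixels), "extrinsics" (4x4, takes a point from world to camera coordinates). Camera axes: x right, y down, z forward; pixel columns grow to the right and rows downward; lengths in m; the calibration is good to about 2 mm. A picture is of the moment at which its call begins: read the wrist's pose just before it. get_calibration takes no time and is no camera call; for the wrist camera it gives the pose at the moment of the call.
- job_done(): hands the job in, once; it reports no verdict.
The state is a dict: "clock": time; "joint_pos": joint angles; "qvel": joint speeds; "joint_torque": joint torques, N m; "tool_pos": TCP position; "tcp_rot": TCP orientation; "ft_force": force on the tool from outside, world axes, zero at the start; "ft_torque": the same for the moment, N m; "finger_gap": finger opening in m.
Only numpy, scipy, OpenCV 4.12 (cv2) and the standard library are available. Lean on these libraries where they do the work, as an engineer would, in place of code of your own. Each camera call takes 0.05 s, during which the arm holds its last target.

## Working session

There is one attempt and no reset: what is moved stays moved. The work goes in short steps, Python scripts to look and compute and a tool call to move; the robot and the scene stay as the last step left them, time stands still between calls to the robot, and variables do not carry over. Pictures are saved under pics/ and viewed, and the job is handed in when it is done.

Besides the shell and the picture viewer there is one more tool, called in YAML: its name, and indented under it one key for each argument. move_arm: Moves the arm, as the interface text tells. Its arguments: {"type":"object","properties":{"series":{"type":"array","items":{"type":"object","properties":{"linear":{"type":"array","items":{"type":"number"}},"twist":{"type":"array","items":{"type":"number"}},"claw":{"type":"number"}}}},"grip_force":{"type":"number"}},"required":["series"]}

```bash
mkdir -p pics; ls
python3 - <<'E'
from workcell import state,camera,get_calibration
import cv2
s=state();print(s)
for n in("scene","top","wrist"):
    c=get_calibration(n);print(n,c)
    cv2.imwrite(f"pics/{n}0.png",camera(n))
E
```

```text
pics
{'clock': 0.0, 'joint_pos': array([-7.88442426e+01,  1.26754596e+01,  8.75248262e+01, -1.95012251e-03,
        7.99090033e+01, -7.22506740e+00]), 'qvel': array([ 0.10152418, -0.03748253, -0.01593798, -0.04140471, -0.15414961,
        0.05021373]), 'joint_torque': array([-5.39131870e-04, -4.94613290e+01, -3.87374246e+01,  6.98729488e-02,
        5.71210776e-02, -1.33958720e-04]), 'tool_pos': array([ 0.19695398, -0.59254393,  0.23544353]), 'tcp_rot': array([-1.79988159e+02,  1.08662677e-01, -7.16188204e+01]), 'ft_force': array([-1.0691796 ,  0.27634028,  0.05377918]), 'ft_torque': array([-0.03676776,  0.04798878,  0.00929367]), 'finger_gap': 0.08727038736918434}
scene {'intrinsics': array([[467.42914027,   0.        , 284.25091381],
       [  0.        , 467.42914027, 212.61071297],
       [  0.        ,   0.        ,   1.        ]]), 'extrinsics': array([[-0.87446212, -0.48451291,  0.02373278,  0.4026538 ],
       [-0.21981263,  0.35216124, -0.90976089,  0.14621762],
       [ 0.43243313, -0.8007682 , -0.41445372,  0.63155835],
       [ 0.        ,  0.        ,  0.        ,  1.   
[... 179 characters left out ...]
]]), 'extrinsics': array([[ 0.02196882, -0.99959268,  0.01821688, -0.03779242],
       [-0.99623988, -0.02341529, -0.08341362,  0.48341841],
       [ 0.0838062 , -0.01631588, -0.99634849,  0.94866845],
       [ 0.        ,  0.        ,  0.        ,  1.        ]])}
wrist {'intrinsics': array([[373.44594395,   0.        , 281.47685958],
       [  0.        , 373.44594395, 209.03295971],
       [  0.        ,   0.        ,   1.        ]]), 'extrinsics': array([[ 0.3140062 , -0.94942037, -0.00103235, -0.62534192],
       [-0.90328163, -0.29908101,  0.30762451, -0.03706399],
       [-0.29237373, -0.0956635 , -0.95150728,  0.39108161],
       [ 0.        ,  0.        ,  0.        ,  1.        ]])}
```

View pics/scene0.png

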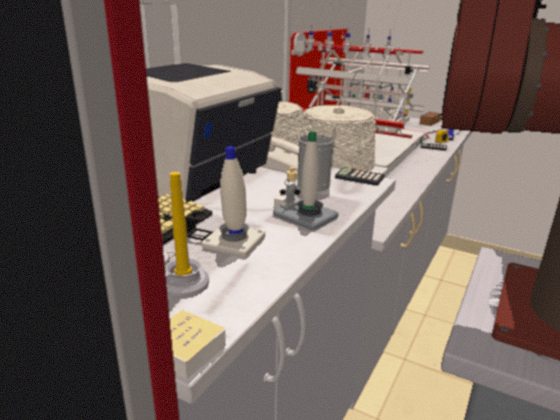

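View pics/top0.png

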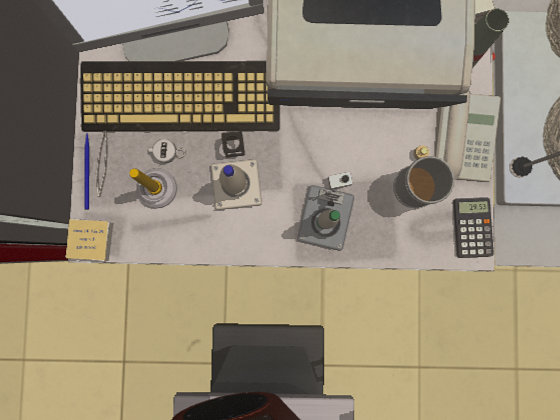

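View pics/wrist0.png

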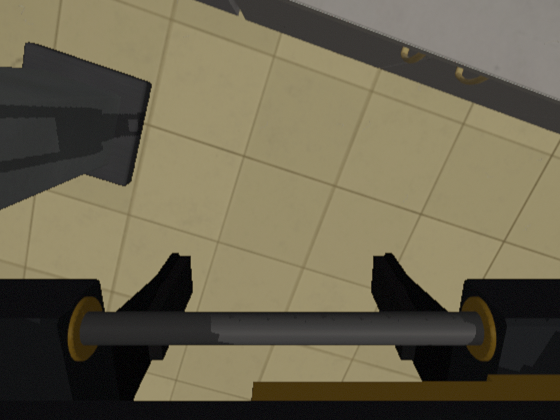

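The scene camera shows the yellow tube in the dish, the full cop (blue top) on the white block, the half cop (green top) on the grey stand, and the tin behind it. In the top view these are at about (155,188), (236,185), (325,225) and (425,183). I'll zoom in to measure.

Run:
```python
import cv2
t=cv2.imread("pics/top0.png")
cv2.imwrite("pics/topA.png",cv2.resize(t[135:235,125:275],None,fx=5.3,fy=5.3,interpolation=cv2.INTER_CUBIC))
cv2.imwrite("pics/topB.png",cv2.resize(t[145:255,290:460],None,fx=4.7,fy=4.7,interpolation=cv2.INTER_CUBIC))
```

```text
(no output)
```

View pics/topA.png

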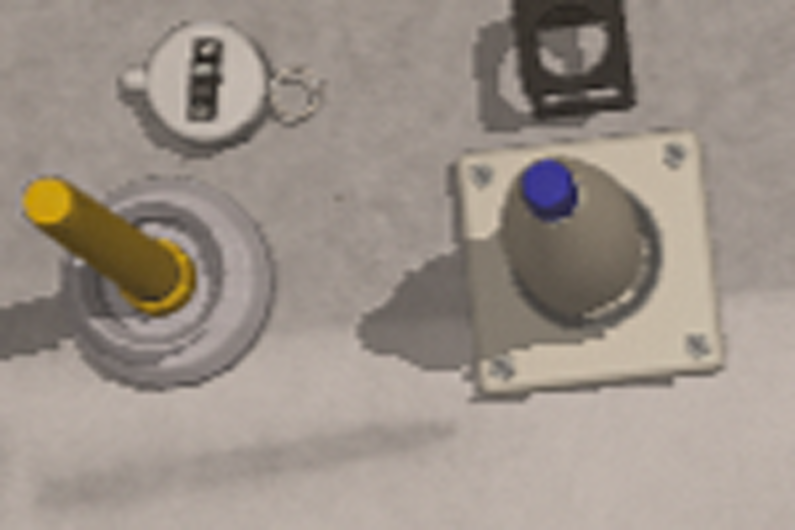

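View pics/topB.png

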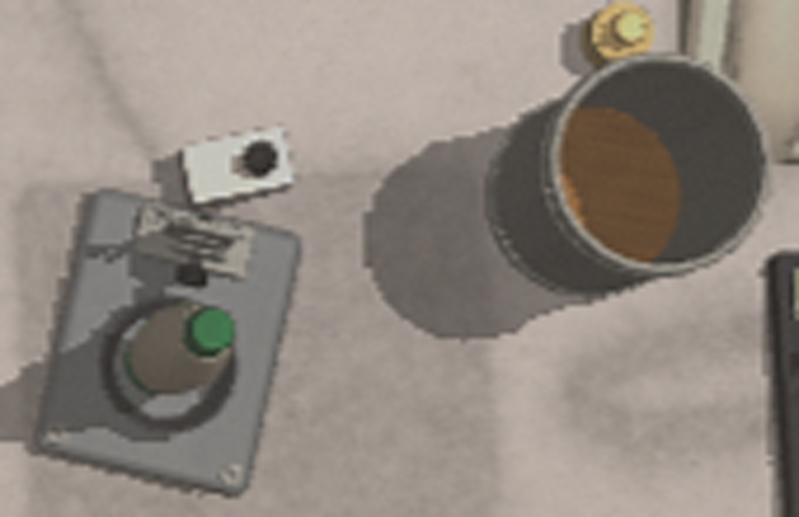

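```bash
cat > h.py <<'E'
import numpy as np,cv2
from workcell import state,camera,get_calibration
C={n:get_calibration(n) for n in("scene","top")}
def back(n,u,v,z,cal=None):
    c=cal or C[n];K=c["intrinsics"];E=c["extrinsics"];R=E[:3,:3];t=E[:3,3]
    o=-R.T@t;d=R.T@np.linalg.inv(K)@[u,v,1];return (o+d*(z-o[2])/d[2])[:2]
def proj(n,P,cal=None):
    c=cal or C[n];P=np.atleast_2d(P);q=P@c["extrinsics"][:3,:3].T+c["extrinsics"][:3,3]
    q=q@c["intrinsics"].T;return q[:,:2]/q[:,2:]
E
python3 - <<'E'
from h import *
A=lambda x,y:((x+.5)/5.3-.5+125,(y+.5)/5.3-.5+135)
B=lambda x,y:((x+.5)/4.7-.5+290,(y+.5)/4.7-.5+145)
p=lambda n,f,x,y,z:print(n,back("top",*f(x,y),z).round(4))
p("dishfoot",A,170,283,.010)
p("tubetop",A,48,202,.158);p("tubefoot",A,155,275,.02)
for c in((457,155),(697,130),(722,368),(485,397)):p("blk",A,*c,.014)
p("bluetop",A,550,189,.158);p("greentop",B,211,331,.158)
for c in((90,188),(302,235),(243,497),(35,450)):p("feed",B,*c,.014)
p("feedcup",B,170,365,.03)
p("tin",B,660,163,.110)
E
```

```text
dishfoot [0.5133 0.2003]
tubetop [0.5192 0.2042]
tubefoot [0.5148 0.2032]
blk [0.5589 0.1043]
blk [0.5695 0.0232]
blk [0.4885 0.0126]
blk [0.4768 0.0922]
bluetop [0.5265 0.0601]
greentop [ 0.4616 -0.1036]
feed [ 0.5256 -0.0726]
feed [ 0.5094 -0.1541]
feed [ 0.409  -0.1328]
feed [ 0.425  -0.0535]
feedcup [ 0.4576 -0.1028]
tin [ 0.527 -0.264]
```

```bash
cat > ov.py <<'E'
from h import *
def run(tag,it,cal,img,boxes,est):
    for k,(x0,x1,y0,y1) in enumerate(boxes):
        f=min(800/(x1-x0),600/(y1-y0))
        big=cv2.resize(img[y0:y1,x0:x1],None,fx=f,fy=f,interpolation=cv2.INTER_CUBIC)
        for (x,y,z,r,col) in est:
            a=np.linspace(0,2*np.pi,120)
            P=np.c_[x+r*np.cos(a),y+r*np.sin(a),0*a+z]
            q=(proj(None,P,cal)-[x0,y0]+.5)*f-.5
            cv2.polylines(big,[q.round().astype(np.int32)],True,col,1)
        cv2.imwrite(f"pics/{tag}_{k}_{it}.png",big)
def est(d,b,f,t,T,F,H):
    L=[]
    for c in(d,b,f):
        L+=[(*c,.030,.0265,(0,0,255)),(*c,.030,.024,(0,255,0))]
    L+=[(*d,.0,.036,(255,255,0)),(*t,.110,.0395,(0,0,255)),(*t,.0,.0395,(255,0,0))]
    for c in(T,F,H): L+=[(*c,.158,.008,(255,0,255)),(*c,.014,.013,(0,255,255))]
    return L
E
python3 - <<'E'
from ov import *
e=est((.5133,.2003),(.5234,.0581),(.4576,-.1028),(.527,-.264),(.5192,.2042),(.5265,.0601),(.4616,-.1036))
run("top",1,C["top"],cv2.imread("pics/top0.png"),[(125,275,135,235),(290,460,145,255)],e)
run("scene",1,C["scene"],cv2.imread("pics/scene0.png"),[(150,350,125,300)],e)
E
```

```text
(no output)
```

View pics/top_0_1.png

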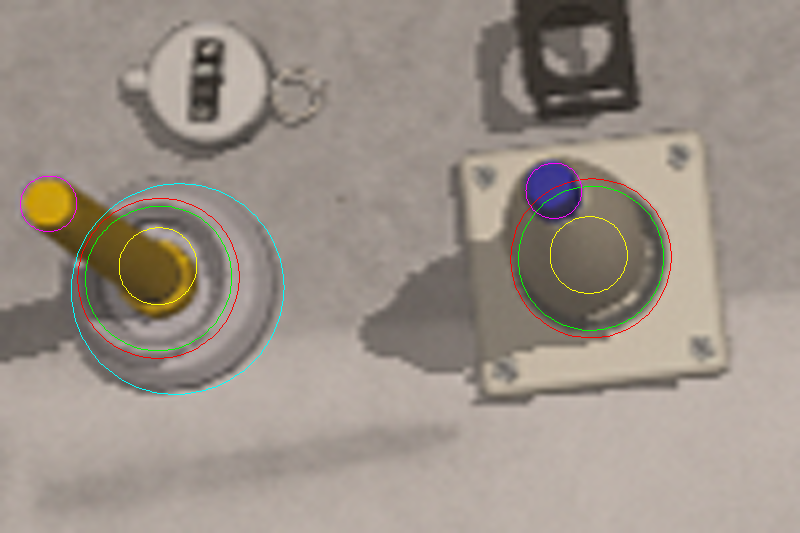

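View pics/top_1_1.png

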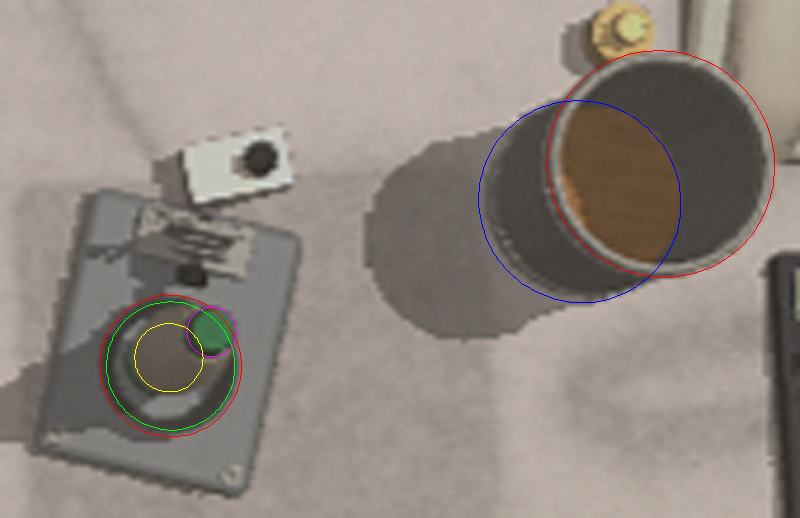

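View pics/scene_0_1.png

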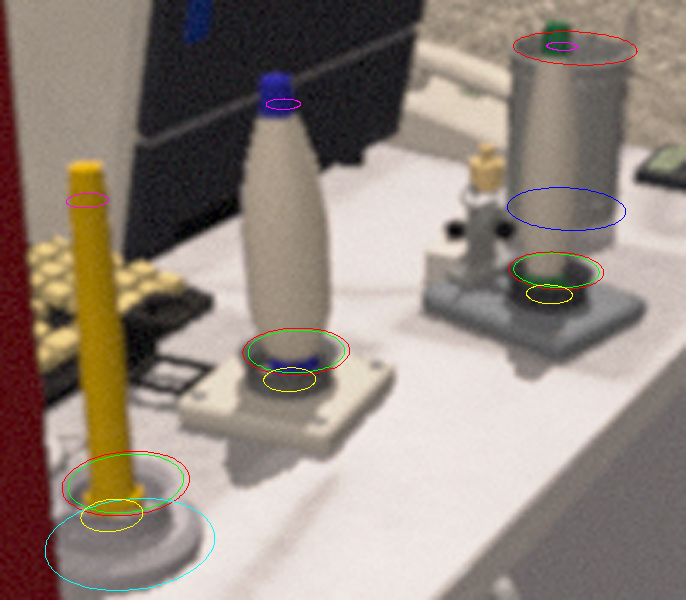

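```bash
python3 - <<'E'
from h import *
A=lambda x,y:((x+.5)/5.3-.5+125,(y+.5)/5.3-.5+135)
B=lambda x,y:((x+.5)/4.7-.5+290,(y+.5)/4.7-.5+145)
S=lambda x,y:((x+.5)/3.43-.5+150,(y+.5)/3.43-.5+125)
for n,a,s in (("tube",A(48,202),S(86,167)),("full",A(550,189),S(276,78)),("half",B(211,331),S(556,27))):
    M=lambda c:c["intrinsics"]@c["extrinsics"][:3]
    X=cv2.triangulatePoints(M(C["top"]),M(C["scene"]),np.array(a)[:,None],np.array(s)[:,None]);X=(X[:3]/X[3]).ravel()
    print(n,"tri",X.round(4),"top@.172",back("top",*a,.172).round(4),"scene@.172",back("scene",*s,.172).round(4))
for n in C:
    E=C[n]["extrinsics"];print(n,-E[:3,:3].T@E[:3,3])
for r,c in((72,210),(70,262),(82,60)):print(back("top",r,c,0))
print("machine front", back("top",370,103,0),back("top",370,95,.0),back("top",370,93,.2))
E
python3 - <<'E'
import cv2
t=cv2.imread("pics/top0.png")
a=cv2.resize(t[160:220,128:188],None,fx=9,fy=9,interpolation=cv2.INTER_CUBIC)
cv2.imwrite("pics/dz.png",a)
E
```

```text
tube tri [0.5185 0.2017 0.1707] top@.172 [0.5172 0.2006] scene@.172 [0.5181 0.2045]
full tri [0.5266 0.0602 0.1699] top@.172 [0.5244 0.0589] scene@.172 [0.5257 0.0662]
half tri [ 0.4623 -0.1019  0.1683] top@.172 [ 0.4606 -0.1021] scene@.172 [ 0.4582 -0.0882]
scene [0.11113922 0.64933063 0.38521869]
top [ 0.40292665 -0.01097929  0.98621652]
[0.4708886  0.35278539]
[0.37762264 0.3512979 ]
[0.74869947 0.34946085]
machine front [ 0.68218351 -0.1842362 ] [ 0.69730695 -0.18410628] [ 0.64062688 -0.14897102]
```

View pics/dz.png

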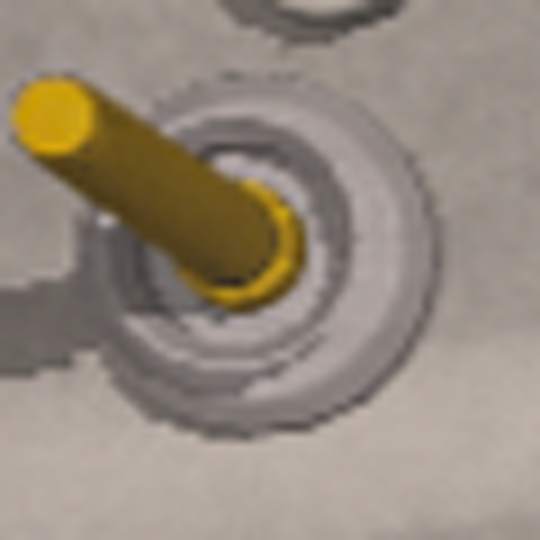

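move_arm:
  series:
    - {"linear": [0,0,0],"twist": [0,0,0.92],"claw": 1}
    - {"linear": [0,0,0],"twist": [0,0,0.92],"claw": 1}
    - {"linear": [0,0,0],"twist": [0,0,0.92],"claw": 1}
    - {"linear": [0,0,0],"twist": [0,0,0.92],"claw": 1}
    - {"linear": [-0.945,-0.381,0],"twist": [0,0,0],"claw": 1}
    - {"linear": [-0.945,-0.381,0],"twist": [0,0,0],"claw": 1}
    - {"linear": [-0.945,-0.381,0],"twist": [0,0,0],"claw": 1}
    - {"linear": [-0.945,-0.381,0],"twist": [0,0,0],"claw": 1}
    - {"linear": [-0.945,-0.381,0],"twist": [0,0,0],"claw": 1}
    - {"linear": [-0.945,-0.381,0],"twist": [0,0,0],"claw": 1}
    - {"linear": [-0.945,-0.381,0],"twist": [0,0,0],"claw": 1}
    - {"linear": [-0.945,-0.381,0],"twist": [0,0,0],"claw": 1}
    - {"linear": [-0.945,-0.381,0],"twist": [0,0,0],"claw": 1}
    - {"linear": [-0.945,-0.381,0],"twist": [0,0,0],"claw": 1}
    - {"linear": [-0.945,-0.381,0],"twist": [0,0,0],"claw": 1}
    - {"linear": [-0.945,-0.381,0],"twist": [0,0,0],"claw": 1}
    - {"linear": [-0.945,-0.381,0],"twist": [0,0,0],"claw": 1}
    - {"linear": [-0.945,-0.381,0],"twist": [0,0,0],"claw": 1}
    - {"linear": [-0.945,-0.381,0],"twist": [0,0,0],"claw": 1}
    - {"linear": [-0.945,-0.381,0],"twist": [0,0,0],"claw": 1}

```text
clock: 1.82
tool_pos: [0.3802, -0.1381, 0.2365]
tcp_rot: [-180.0, -0.0, -90.0]
ft_force: [1.3, 0.6, 0.2]
finger_gap: 0.087
```

move_arm:
  series:
    - {"linear": [-0.942,-0.382,0],"claw": 1}
    - {"linear": [-0.942,-0.382,0],"claw": 1}
    - {"linear": [-0.942,-0.382,0],"claw": 1}
    - {"linear": [-0.942,-0.382,0],"claw": 1}
    - {"linear": [-0.942,-0.382,0],"claw": 1}
    - {"linear": [-0.942,-0.382,0],"claw": 1}
    - {"linear": [-0.942,-0.382,0],"claw": 1}
    - {"linear": [-0.942,-0.382,0],"claw": 1}
    - {"linear": [-0.942,-0.382,0],"claw": 1}
    - {"linear": [-0.942,-0.382,0],"claw": 1}
    - {"linear": [-0.942,-0.382,0],"claw": 1}
    - {"linear": [-0.942,-0.382,0],"claw": 1}

```text
invalid input at $.series[0]: expected keys linear, twist, claw
```

Run:
```python
from ov import *
s=state();cal=get_calibration("wrist");im=camera("wrist")
print(s["clock"],s["tool_pos"],s["tcp_rot"])
cv2.imwrite("pics/w1raw.png",im)
e=est((.514,.2003),(.5234,.0581),(.4576,-.1028),(.527,-.264),(9,9),(9,9),(9,9))+[(.5172,.201,.172,.008,(255,0,255))]
run("w",1,cal,im,[(0,560,0,420)],e)
```

```text
1.8167 [ 0.38023734 -0.13807193  0.23647856] [-1.79989013e+02 -4.54556140e-03 -9.00363490e+01]
```

View pics/w_0_1.png

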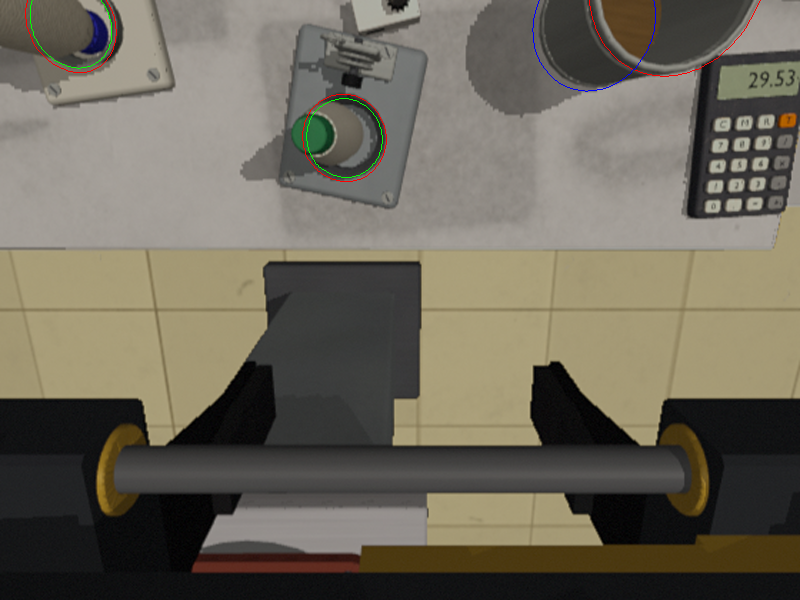

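The wrist view shows the half cop's green top at (314,134) and the feed cup overlay sitting well on the cup. The move was refused because the twist keys were missing, so I'm sending it again.

move_arm:
  series:
    - {"linear": [-0.942,-0.382,0],"twist": [0,0,0],"claw": 1}
    - {"linear": [-0.942,-0.382,0],"twist": [0,0,0],"claw": 1}
    - {"linear": [-0.942,-0.382,0],"twist": [0,0,0],"claw": 1}
    - {"linear": [-0.942,-0.382,0],"twist": [0,0,0],"claw": 1}
    - {"linear": [-0.942,-0.382,0],"twist": [0,0,0],"claw": 1}
    - {"linear": [-0.942,-0.382,0],"twist": [0,0,0],"claw": 1}
    - {"linear": [-0.942,-0.382,0],"twist": [0,0,0],"claw": 1}
    - {"linear": [-0.942,-0.382,0],"twist": [0,0,0],"claw": 1}
    - {"linear": [-0.942,-0.382,0],"twist": [0,0,0],"claw": 1}
    - {"linear": [-0.942,-0.382,0],"twist": [0,0,0],"claw": 1}
    - {"linear": [-0.942,-0.382,0],"twist": [0,0,0],"claw": 1}
    - {"linear": [-0.942,-0.382,0],"twist": [0,0,0],"claw": 1}

```text
clock: 2.87
tool_pos: [0.518, 0.2008, 0.2362]
tcp_rot: [180.0, -0.0, -90.0]
ft_force: [0.9, 0.2, -0.4]
finger_gap: 0.0872
```

Run:
```python
from ov import *
s=state();cal=get_calibration("wrist");im=camera("wrist")
print(s["clock"],s["tool_pos"],s["tcp_rot"])
e=est((.514,.2003),(.5234,.0581),(.4576,-.1028),(.527,-.264),(9,9),(9,9),(9,9))+[(.5172,.201,.172,.008,(255,0,255))]
run("w",2,cal,im,[(0,560,0,420)],e)
```

```text
2.8667 [0.51799787 0.20084201 0.23617475] [ 1.79975346e+02 -1.02584195e-02 -9.00060604e+01]
```

View pics/w_0_2.png

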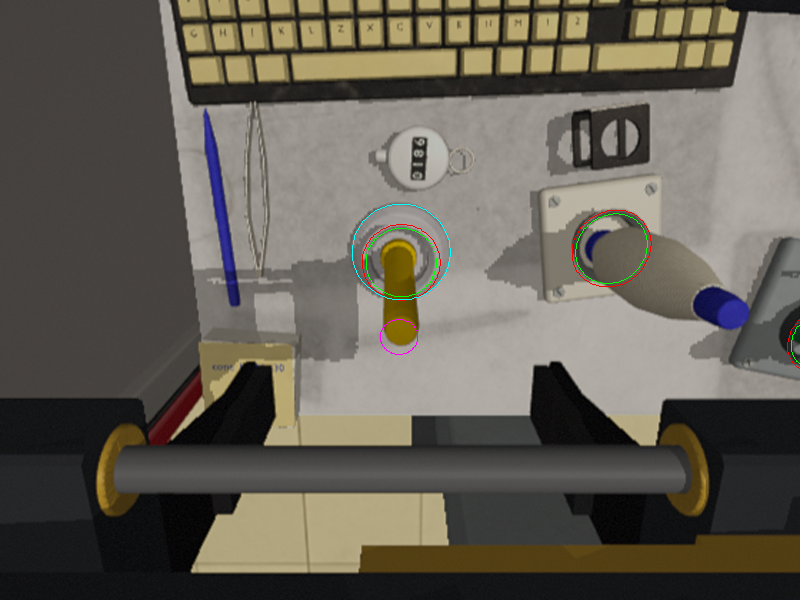

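move_arm:
  series:
    - {"linear": [0,-0.04,0.8],"twist": [0,0,0],"claw": 1}
    - {"linear": [0,0,0.8],"twist": [0,0,0],"claw": 0.5}
    - {"linear": [0,0,0.8],"twist": [0,0,0],"claw": 0.2}
    - {"linear": [0,0,0.6],"twist": [0,0,0],"claw": 0}
    - {"linear": [0,0,0.23],"twist": [0,0,0],"claw": -0.2}
    - {"linear": [0,0,0],"twist": [0,0,0],"claw": -0.4}
    - {"linear": [0,0,0],"twist": [0,0,0],"claw": -0.6}
    - {"linear": [0,0,0],"twist": [0,0,0],"claw": -1}
    - {"linear": [0,0,0],"twist": [0,0,0],"claw": -1}
    - {"linear": [0,0,0],"twist": [0,0,0],"claw": -1}
    - {"linear": [0,0,0],"twist": [0,0,0],"claw": -1}
    - {"linear": [0,0,0],"twist": [0,0,0],"claw": -1}
  grip_force: 12

```text
clock: 3.92
tool_pos: [0.5193, 0.1996, 0.1403]
tcp_rot: [-179.9, 0.0, -90.0]
ft_force: [0.4, -0.3, -0.8]
finger_gap: 0.0216
```

Run:
```python
from h import *
s=state();print(s["tool_pos"],s["ft_force"],s["finger_gap"])
cv2.imwrite("pics/w3.png",camera("wrist"))
```

```text
[0.51928593 0.19955965 0.14028335] [ 0.40269525 -0.32164827 -0.82678973] 0.021626706993936
```

View pics/w3.png

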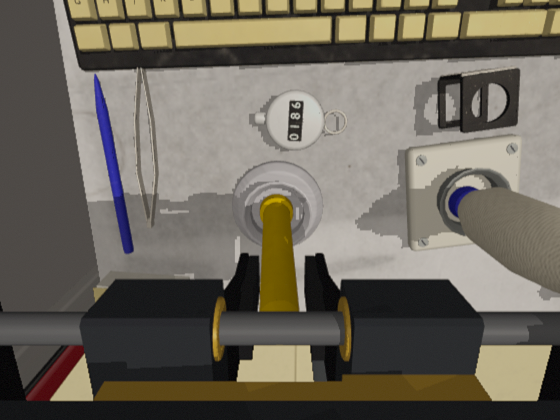

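The fingers are closing on the tube, at column 280. I'll let them settle.

move_arm:
  series:
    - {"linear": [0,0,0],"twist": [0,0,0],"claw": -1}
    - {"linear": [0,0,0],"twist": [0,0,0],"claw": -1}
    - {"linear": [0,0,0],"twist": [0,0,0],"claw": -1}
    - {"linear": [0,0,-0.1],"twist": [0,0,0],"claw": -1}
    - {"linear": [0,0,-0.2],"twist": [0,0,0],"claw": -1}

```text
clock: 4.38
tool_pos: [0.5181, 0.1993, 0.1479]
tcp_rot: [179.9, -0.0, -90.0]
ft_force: [0.2, 0.3, -0.6]
finger_gap: 0.0171
```

move_arm:
  series:
    - {"linear": [0,0,-0.5],"twist": [0,0,0],"claw": -1}
    - {"linear": [0,0,-0.9],"twist": [0,0,0],"claw": -1}
    - {"linear": [0,0,-1],"twist": [0,0,0],"claw": -1}
    - {"linear": [0,0,-1],"twist": [0,0,0],"claw": -1}
    - {"linear": [0.3,0,-1],"twist": [0,0,0],"claw": -1}
    - {"linear": [0.6,0,-1],"twist": [0,0,0],"claw": -1}
    - {"linear": [0.9,0,-0.5],"twist": [0,0,0],"claw": -1}
    - {"linear": [0.95,0,0],"twist": [0,0,0],"claw": -1}
    - {"linear": [0.95,0,0],"twist": [0,0,0],"claw": -1}
    - {"linear": [0.95,0,0],"twist": [0,0,0],"claw": -1}
    - {"linear": [0.95,0,0],"twist": [0,0,0],"claw": -1}
    - {"linear": [0.95,0,0],"twist": [0,0,0],"claw": -1}
    - {"linear": [0.95,0,0],"twist": [0,0,0],"claw": -1}
    - {"linear": [0.95,0,0],"twist": [0,0,0],"claw": -1}
    - {"linear": [0.95,0,0],"twist": [0,0,0],"claw": -1}
    - {"linear": [0.95,0,0],"twist": [0,0,0],"claw": -1}
    - {"linear": [0.95,0,0],"twist": [0,0,0],"claw": -1}
    - {"linear": [0.7,0,0],"twist": [0,0,0],"claw": -1}
    - {"linear": [0.5,0,0],"twist": [0,0,0],"claw": -1}
    - {"linear": [0.3,0,0],"twist": [0,0,0],"claw": -1}

```text
clock: 6.05
tool_pos: [0.5185, -0.1861, 0.3257]
tcp_rot: [180.0, -0.0, -90.1]
ft_force: [0.3, 0.3, 0.6]
finger_gap: 0.0173
```

Run:
```python
from ov import *
s=state();cal=get_calibration("wrist");im=camera("wrist")
print(s["clock"],s["tool_pos"],s["tcp_rot"],s["ft_force"],s["finger_gap"])
e=est((.514,.2003),(.5234,.0581),(.4576,-.1028),(.527,-.264),(9,9),(9,9),(9,9))
run("w",4,cal,im,[(0,560,0,420)],e)
t=camera("top");cv2.imwrite("pics/t4.png",t)
run("t",4,C["top"],t,[(135,185,165,215)],e)
```

```text
6.05 [ 0.51852851 -0.18611548  0.32570077] [ 1.79984005e+02 -6.07451103e-03 -9.01085583e+01] [0.26052195 0.33891585 0.55253524] 0.017257672462134478
```

View pics/w_0_4.png

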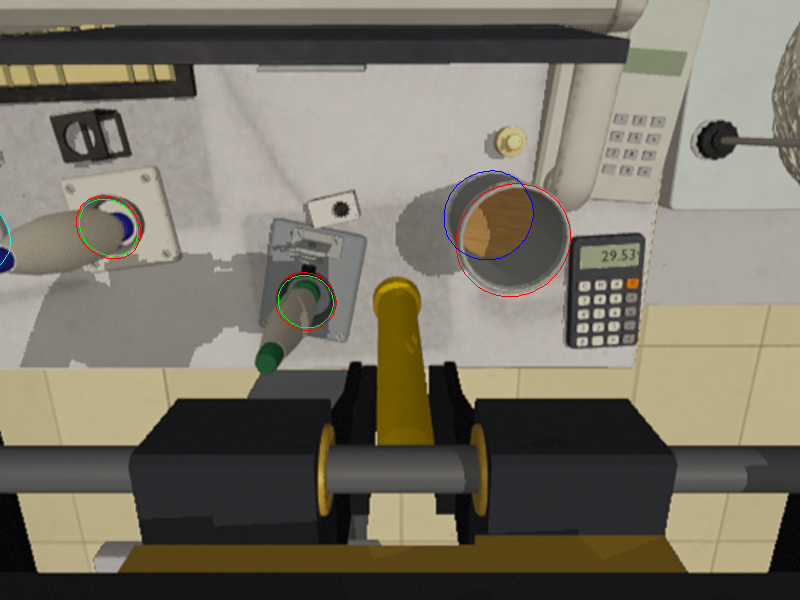

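View pics/t_0_4.png

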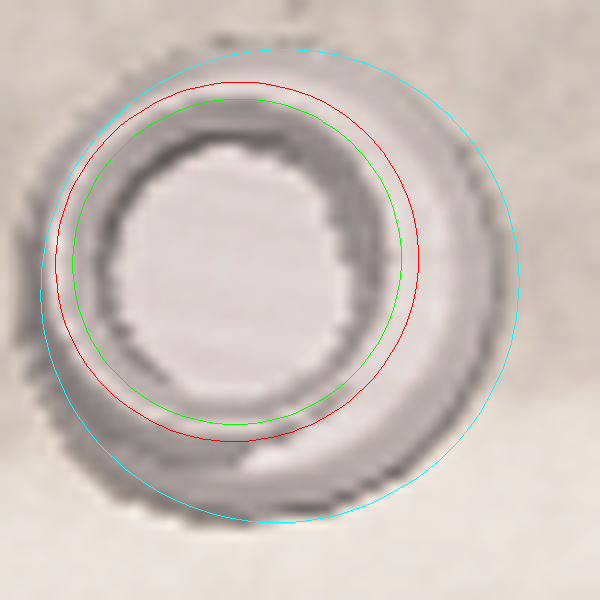

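move_arm:
  series:
    - {"linear": [0.5,-0.07,0],"twist": [0,0,0],"claw": -1}
    - {"linear": [0.8,-0.07,0],"twist": [0,0,0],"claw": -1}
    - {"linear": [0.8,-0.07,0],"twist": [0,0,0],"claw": -1}
    - {"linear": [0.5,-0.07,0],"twist": [0,0,0],"claw": -1}
    - {"linear": [0,0,0.5],"twist": [0,0,0],"claw": -1}
    - {"linear": [0,0,0.8],"twist": [0,0,0],"claw": -1}
    - {"linear": [0,0,0.7],"twist": [0,0,0],"claw": -1}

```text
clock: 6.73
tool_pos: [0.5277, -0.2625, 0.2652]
tcp_rot: [-179.9, -0.0, -90.0]
ft_force: [-1.1, -1.4, -0.6]
finger_gap: 0.0173
```

Run:
```python
from ov import *
s=state()
print(s["clock"],s["tool_pos"],s["tcp_rot"],s["ft_force"],s["finger_gap"])
t=camera("top");sc=camera("scene");cv2.imwrite("pics/t5.png",t)
e=est((.513,.2003),(.5234,.0581),(.4576,-.1028),(.527,-.264),(9,9),(9,9),(9,9))
run("t",5,C["top"],t,[(380,480,130,230)],e)
run("s",5,C["scene"],sc,[(220,380,90,230)],e)
run("w",5,get_calibration("wrist"),camera("wrist"),[(0,560,0,420)],e)
```

```text
6.7333 [ 0.52773567 -0.26251584  0.26523875] [-1.79938102e+02 -1.37719244e-02 -9.00092817e+01] [-1.12368333 -1.4125631  -0.62001851] 0.017300787434544742
```

View pics/w_0_5.png

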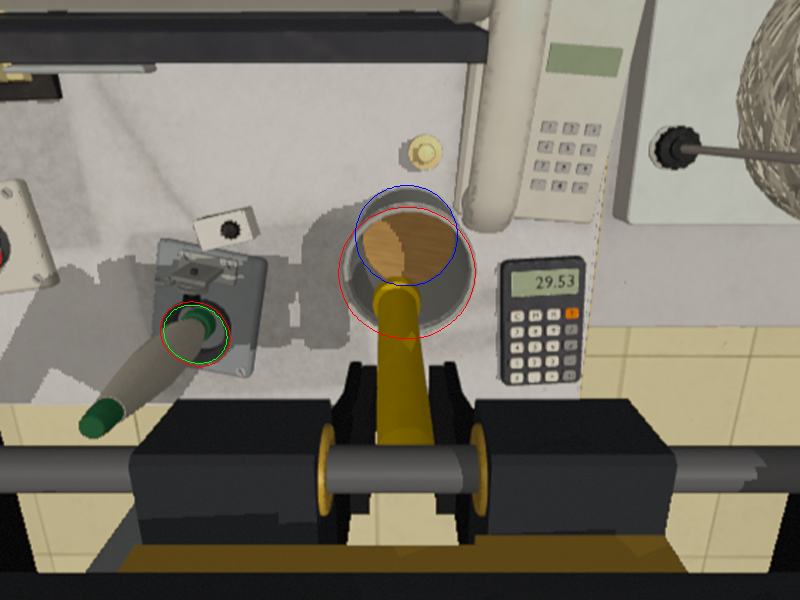

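View pics/s_0_5.png

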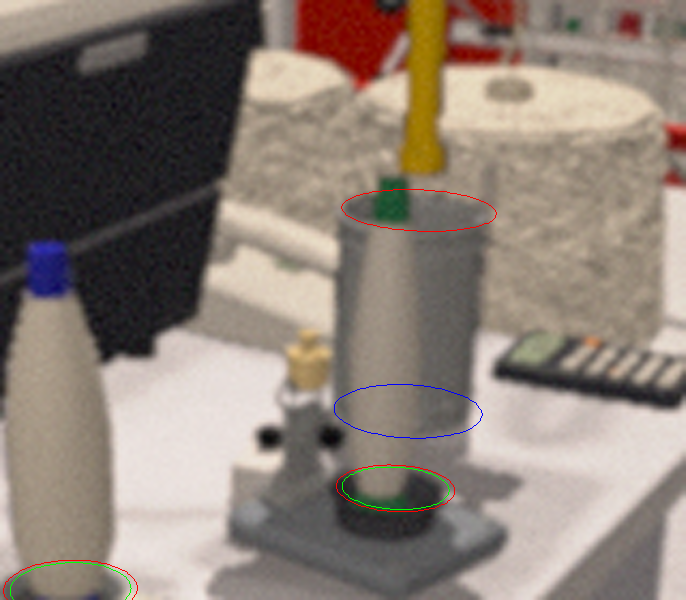

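move_arm:
  series:
    - {"linear": [0.1,0,0.7],"twist": [0,0,0],"claw": -1}
    - {"linear": [0,0,0.9],"twist": [0,0,0],"claw": -1}
    - {"linear": [0,0,0.7],"twist": [0,0,0],"claw": -1}
    - {"linear": [0,0,0.4],"twist": [0,0,0],"claw": -1}
    - {"linear": [0,0,0.13],"twist": [0,0,0],"claw": -1}
    - {"linear": [0,0,0],"twist": [0,0,0],"claw": -1}
    - {"linear": [0,0,0],"twist": [0,0,0],"claw": -1}

```text
clock: 7.47
tool_pos: [0.5282, -0.266, 0.1826]
tcp_rot: [-179.9, -0.1, -90.0]
ft_force: [-0.4, -0.3, -0.4]
finger_gap: 0.0173
```

```bash
cat > st.py <<'E'
from workcell import state
import numpy as np
np.set_printoptions(precision=4,suppress=True)
s=state();print(s["clock"],s["tool_pos"],s["tcp_rot"],"F",s["ft_force"],"T",s["ft_torque"],"tau",s["joint_torque"],s["finger_gap"])
E
python3 st.py
```

```text
7.4667 [ 0.5282 -0.266   0.1826] [-179.884    -0.0751  -90.0052] F [-0.3551 -0.3331 -0.357 ] T [-0.0062  0.0007 -0.0008] tau [  0.021  -45.2843 -36.5021   0.0701  -0.0245  -0.0006] 0.01732914013223892
```

move_arm:
  series:
    - {"linear": [0,0,0.04],"twist": [0,0,0],"claw": -1}
    - {"linear": [0,0,0.04],"twist": [0,0,0],"claw": -1}
    - {"linear": [0,0,0.04],"twist": [0,0,0],"claw": -1}
    - {"linear": [0,0,0.04],"twist": [0,0,0],"claw": -1}
    - {"linear": [0,0,0.04],"twist": [0,0,0],"claw": -1}
    - {"linear": [0,0,0.04],"twist": [0,0,0],"claw": -1}

```text
clock: 7.97
tool_pos: [0.5272, -0.2655, 0.1735]
tcp_rot: [-180.0, -0.0, -90.0]
ft_force: [0.1, 0.2, -0.7]
finger_gap: 0.0171
```

move_arm:
  series:
    - {"linear": [0,0,0.03],"twist": [0,0,0],"claw": -1}
    - {"linear": [0,0,0.03],"twist": [0,0,0],"claw": -1}
    - {"linear": [0,0,0.03],"twist": [0,0,0],"claw": -1}

```text
clock: 8.22
tool_pos: [0.5271, -0.2655, 0.1707]
tcp_rot: [180.0, 0.0, -90.0]
ft_force: [-0.1, 0.5, 0.1]
finger_gap: 0.0173
```

```bash
python3 st.py
```

```text
8.2167 [ 0.5271 -0.2655  0.1707] [179.9905   0.0068 -90.0192] F [-0.1034  0.5216  0.117 ] T [ 0.0431  0.0014 -0.0101] tau [  0.     -46.6346 -37.2194   0.07    -0.0133  -0.    ] 0.017346272830102805
```

move_arm:
  series:
    - {"linear": [0,0,0.03],"twist": [0,0,0],"claw": -1}
    - {"linear": [0,0,0.03],"twist": [0,0,0],"claw": -1}
    - {"linear": [0,0,0.03],"twist": [0,0,0],"claw": -1}

```text
clock: 8.47
tool_pos: [0.5272, -0.2655, 0.1681]
tcp_rot: [-180.0, -0.0, -90.0]
ft_force: [-0.2, 1.2, -0.5]
finger_gap: 0.017
```

move_arm:
  series:
    - {"linear": [0,0,0.03],"twist": [0,0,0],"claw": -1}
    - {"linear": [0,0,0.03],"twist": [0,0,0],"claw": -1}
    - {"linear": [0,0,0.0],"twist": [0,0,0],"claw": -1}

```text
clock: 8.72
tool_pos: [0.5271, -0.2654, 0.1661]
tcp_rot: [180.0, 0.0, -90.0]
ft_force: [-1.1, -0.1, -0.5]
finger_gap: 0.0173
```

```bash
python3 st.py
python3 - <<'E'
from ov import *
e=[(.527,-.264,z,.035,c) for z,c in ((.110,(0,0,255)),(.02,(0,255,0)),(.03,(255,0,0)),(.04,(0,255,255)))]
run("w",6,get_calibration("wrist"),camera("wrist"),[(200,380,110,245)],e)
e=[(.527,-.264,z,.035,c) for z,c in ((.110,(0,0,255)),(.02,(0,255,0)),(.03,(255,0,0)),(.04,(0,255,255)))]
run("t0",6,C["top"],cv2.imread("pics/top0.png"),[(395,465,150,210)],e)
E
```

```text
8.7167 [ 0.5271 -0.2654  0.1661] [179.9814   0.0147 -90.0176] F [-1.1112 -0.1431 -0.4836] T [0.0469 0.0142 0.0573] tau [ -0.0057 -46.81   -37.2497   0.071   -0.0814   0.0004] 0.01725304233433291
```

View pics/t0_0_6.png

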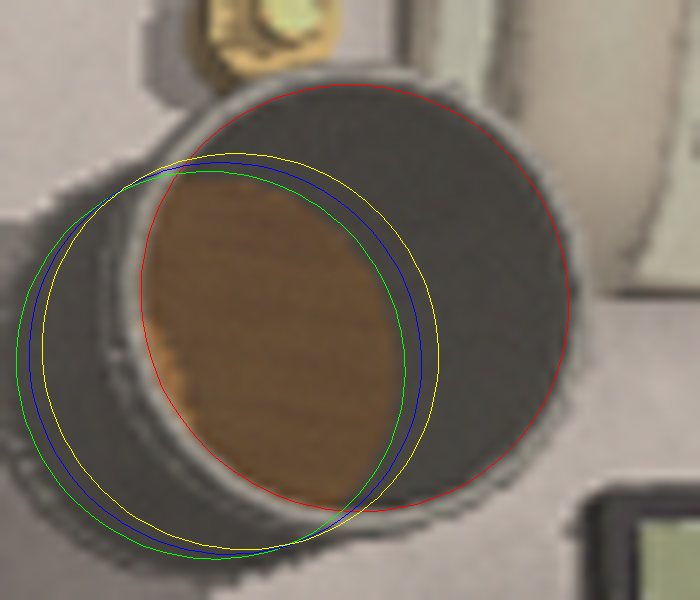

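View pics/w_0_6.png

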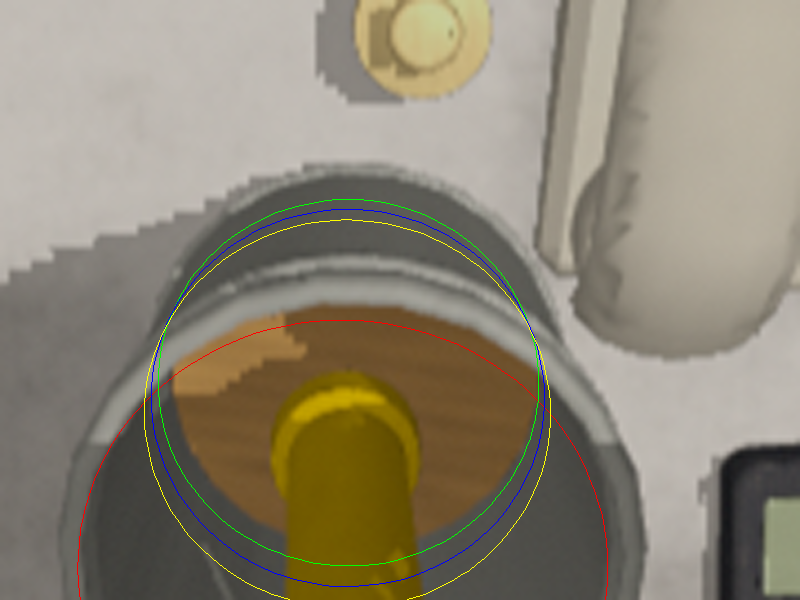

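The disc shows at about z 0.02, and the tube is centred in the tin. I'll keep lowering.

move_arm:
  series:
    - {"linear": [0,0,0.05],"twist": [0,0,0],"claw": -1}
    - {"linear": [0,0,0.05],"twist": [0,0,0],"claw": -1}
    - {"linear": [0,0,0.05],"twist": [0,0,0],"claw": -1}

```text
clock: 9.02
tool_pos: [0.5272, -0.2655, 0.1617]
tcp_rot: [-180.0, -0.0, -90.0]
ft_force: [0.1, -0.7, -0.2]
finger_gap: 0.0174
```

move_arm:
  series:
    - {"linear": [0,0,0.05],"twist": [0,0,0],"claw": -1}
    - {"linear": [0,0,0.04],"twist": [0,0,0],"claw": -1}
    - {"linear": [0,0,0.04],"twist": [0,0,0],"claw": -1}

```text
clock: 9.27
tool_pos: [0.5271, -0.2655, 0.1577]
tcp_rot: [180.0, 0.0, -90.0]
ft_force: [-0.5, 0.7, -0.5]
finger_gap: 0.017
```

move_arm:
  series:
    - {"linear": [0,0,0.03],"twist": [0,0,0],"claw": -1}
    - {"linear": [0,0,0.03],"twist": [0,0,0],"claw": -1}
    - {"linear": [0,0,0.03],"twist": [0,0,0],"claw": -1}

```text
clock: 9.52
tool_pos: [0.5272, -0.2655, 0.1552]
tcp_rot: [-180.0, 0.0, -90.0]
ft_force: [-0.1, 0.8, 0.1]
finger_gap: 0.0173
```

```bash
python3 st.py
```

```text
9.5167 [ 0.5272 -0.2655  0.1552] [-179.9995    0.0006  -90.0191] F [-0.0747  0.799   0.0664] T [ 0.0528  0.0031 -0.0139] tau [  0.0003 -46.8945 -36.7376   0.0695  -0.0141  -0.    ] 0.017316988483939498
```

move_arm:
  series:
    - {"linear": [0,0,0.03],"twist": [0,0,0],"claw": -1}
    - {"linear": [0,0,0.03],"twist": [0,0,0],"claw": -1}
    - {"linear": [0,0,0.03],"twist": [0,0,0],"claw": -1}

```text
clock: 9.77
tool_pos: [0.5272, -0.2655, 0.1525]
tcp_rot: [-180.0, -0.0, -90.0]
ft_force: [0.1, -0.5, 0.0]
finger_gap: 0.0171
```

move_arm:
  series:
    - {"linear": [0,0,0.03],"twist": [0,0,0],"claw": -1}
    - {"linear": [0,0,0.03],"twist": [0,0,0],"claw": -1}
    - {"linear": [0,0,0],"twist": [0,0,0],"claw": -1}

```text
clock: 10.02
tool_pos: [0.5271, -0.2654, 0.1505]
tcp_rot: [180.0, 0.0, -90.0]
ft_force: [0.3, -0.5, -0.5]
finger_gap: 0.0172
```

```bash
python3 st.py
```

```text
10.0167 [ 0.5271 -0.2654  0.1505] [179.9809   0.0126 -90.019 ] F [ 0.2838 -0.5018 -0.4748] T [ 0.0303 -0.0128  0.057 ] tau [ -0.0063 -47.1025 -36.7781   0.0703  -0.0824   0.0004] 0.017216734914939528
```

Foot is at about 25 mm, with no contact yet.

move_arm:
  series:
    - {"linear": [0,0,0.03],"twist": [0,0,0],"claw": -1}
    - {"linear": [0,0,0.03],"twist": [0,0,0],"claw": -1}
    - {"linear": [0,0,0],"twist": [0,0,0],"claw": -1}

```text
clock: 10.27
tool_pos: [0.5271, -0.2654, 0.1487]
tcp_rot: [180.0, 0.0, -90.0]
ft_force: [-0.3, 0.3, 0.5]
finger_gap: 0.0172
```

```bash
python3 st.py
```

```text
10.2667 [ 0.5271 -0.2654  0.1487] [179.9843   0.0103 -90.0205] F [-0.2581  0.2842  0.5106] T [0.0387 0.0726 0.0022] tau [ -0.0071 -47.1643 -36.7515   0.0703  -0.0838   0.0004] 0.017166053175098867
```

move_arm:
  series:
    - {"linear": [0,0,0.03],"twist": [0,0,0],"claw": -1}
    - {"linear": [0,0,0.03],"twist": [0,0,0],"claw": -1}
    - {"linear": [0,0,0],"twist": [0,0,0],"claw": -1}

```text
clock: 10.52
tool_pos: [0.5271, -0.2654, 0.1469]
tcp_rot: [180.0, 0.0, -90.0]
ft_force: [-1.4, 0.2, -0.4]
finger_gap: 0.017
```

```bash
python3 st.py
```

```text
10.5167 [ 0.5271 -0.2654  0.1469] [179.9842   0.013  -90.0205] F [-1.3502  0.1854 -0.4046] T [0.0384 0.0421 0.0323] tau [ -0.0062 -47.2048 -36.6974   0.0703  -0.0839   0.0004] 0.016974868994750855
```

move_arm:
  series:
    - {"linear": [0,0,0.03],"twist": [0,0,0],"claw": -1}
    - {"linear": [0,0,0.03],"twist": [0,0,0],"claw": -1}
    - {"linear": [0,0,0],"twist": [0,0,0],"claw": -1}

```text
clock: 10.77
tool_pos: [0.5271, -0.2654, 0.1451]
tcp_rot: [180.0, 0.0, -90.0]
ft_force: [-0.3, -0.7, 0.3]
finger_gap: 0.0177
```

```bash
python3 st.py
```

```text
10.7667 [ 0.5271 -0.2654  0.1451] [179.9853   0.0097 -90.0195] F [-0.2718 -0.7012  0.2737] T [0.0038 0.0377 0.0536] tau [ -0.006  -47.2393 -36.6383   0.0704  -0.0839   0.0004] 0.01773171093143714
```

move_arm:
  series:
    - {"linear": [0,0,0.025],"twist": [0,0,0],"claw": -1}
    - {"linear": [0,0,0.025],"twist": [0,0,0],"claw": -1}
    - {"linear": [0,0,0],"twist": [0,0,0],"claw": -1}

```text
clock: 11.02
tool_pos: [0.5271, -0.2654, 0.1436]
tcp_rot: [180.0, 0.0, -90.0]
ft_force: [-0.1, -0.2, 0.5]
finger_gap: 0.017
```

```bash
python3 st.py
```

```text
11.0167 [ 0.5271 -0.2654  0.1436] [179.9875   0.0098 -90.0187] F [-0.0908 -0.2415  0.4795] T [ 0.0482  0.0126 -0.0368] tau [ -0.0056 -47.2318 -36.551    0.0699  -0.0767   0.0003] 0.017017203155391833
```

move_arm:
  series:
    - {"linear": [0,0,0.025],"twist": [0,0,0],"claw": -1}
    - {"linear": [0,0,0.025],"twist": [0,0,0],"claw": -1}
    - {"linear": [0,0,0],"twist": [0,0,0],"claw": -1}

```text
clock: 11.27
tool_pos: [0.5273, -0.2656, 0.1425]
tcp_rot: [-180.0, -0.0, -90.0]
ft_force: [-0.2, -0.1, 1.9]
finger_gap: 0.0171
```

```bash
python3 st.py
```

```text
11.2667 [ 0.5273 -0.2656  0.1425] [-179.9835   -0.0088  -90.0202] F [-0.1557 -0.1103  1.9458] T [ 0.0348  0.0305 -0.005 ] tau [ -0.0311 -46.2176 -35.6207   0.0579  -0.0818   0.0004] 0.017113215676214533
```

move_arm:
  series:
    - {"linear": [0,0,0.015],"twist": [0,0,0],"claw": -1}
    - {"linear": [0,0,0],"twist": [0,0,0],"claw": -1}

```text
clock: 11.43
tool_pos: [0.5274, -0.2656, 0.1422]
tcp_rot: [-180.0, -0.0, -90.0]
ft_force: [-0.1, -0.8, 1.8]
finger_gap: 0.0173
```

```bash
python3 st.py
```

```text
11.4333 [ 0.5274 -0.2656  0.1422] [-179.9752   -0.018   -90.0162] F [-0.1008 -0.8232  1.8404] T [ 0.0288 -0.0049 -0.0141] tau [ -0.0528 -45.9455 -35.4016   0.0477  -0.0972   0.0007] 0.01728533688703282
```

move_arm:
  series:
    - {"linear": [0,0,-0.02],"twist": [0,0,0],"claw": -1}
    - {"linear": [0,0,0],"twist": [0,0,0],"claw": -0.55}
    - {"linear": [0,0,0],"twist": [0,0,0],"claw": -0.5}
    - {"linear": [0,0,0],"twist": [0,0,0],"claw": -0.4}
    - {"linear": [0,0,0],"twist": [0,0,0],"claw": -0.2}
    - {"linear": [0,0,0],"twist": [0,0,0],"claw": 0}
    - {"linear": [0,0,0],"twist": [0,0,0],"claw": 0}

```text
clock: 12.02
tool_pos: [0.5271, -0.2654, 0.1424]
tcp_rot: [180.0, 0.0, -90.0]
ft_force: [0.1, 0.1, 0.2]
finger_gap: 0.038
```

```bash
python3 st.py
python3 - <<'E'
from ov import *
cv2.imwrite("pics/w7.png",camera("wrist"));sc=camera("scene")
cv2.imwrite("pics/s7.png",cv2.resize(sc[90:240,200:400],None,fx=4,fy=4,interpolation=cv2.INTER_CUBIC))
E
```

```text
12.0167 [ 0.5271 -0.2654  0.1424] [179.9894   0.0081 -90.0198] F [0.1157 0.1487 0.1743] T [0.0268 0.0153 0.0121] tau [  0.0006 -46.9972 -36.2287   0.0686  -0.0398  -0.0004] 0.0380402249454609
```

View pics/w7.png

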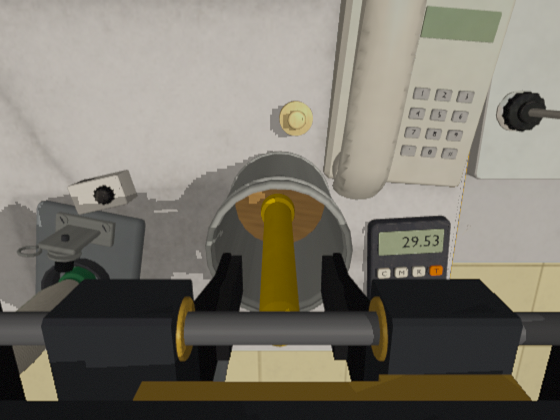

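View pics/s7.png

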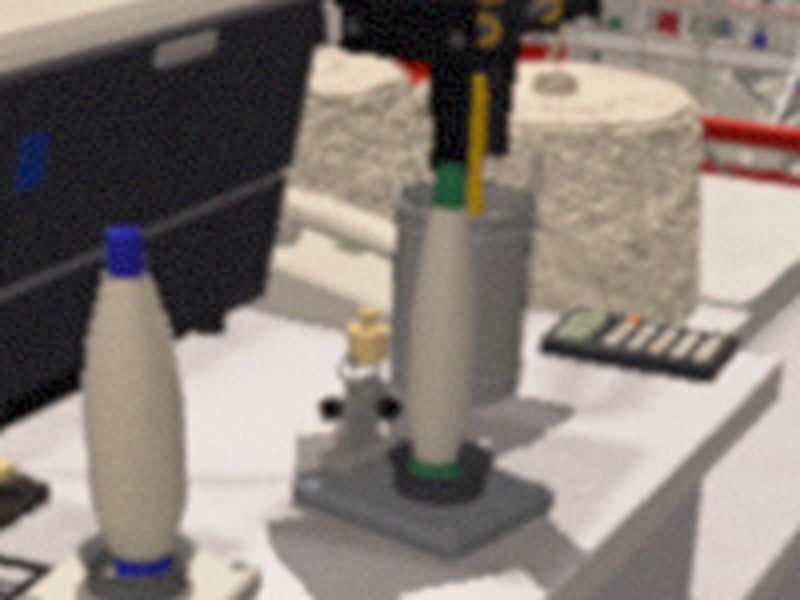

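The tube is standing upright and free in the tin. I'll retreat upwards and move to the half cop.

move_arm:
  series:
    - {"linear": [0,0,-0.3],"twist": [0,0,0],"claw": 0.1}
    - {"linear": [0,0,-0.7],"twist": [0,0,0],"claw": 0.2}
    - {"linear": [0,0,-0.9],"twist": [0,0,0],"claw": 0.3}
    - {"linear": [0,0,-0.9],"twist": [0,0,0],"claw": 0.4}
    - {"linear": [0,0,-0.3],"twist": [0,0,0],"claw": 0.5}
    - {"linear": [-0.78,0.314,0],"twist": [0,0,0],"claw": 0.6}
    - {"linear": [-0.78,0.314,0],"twist": [0,0,0],"claw": 0.8}
    - {"linear": [-0.78,0.314,0],"twist": [0,0,0],"claw": 1}
    - {"linear": [-0.78,0.314,0],"twist": [0,0,0],"claw": 1}
    - {"linear": [-0.78,0.314,0],"twist": [0,0,0],"claw": 1}
    - {"linear": [-0.78,0.314,0],"twist": [0,0,0],"claw": 1}
    - {"linear": [-0.78,0.314,0],"twist": [0,0,0],"claw": 1}
    - {"linear": [0,0,0],"twist": [0,0,0],"claw": 1}

```text
clock: 13.2
tool_pos: [0.4598, -0.0983, 0.2353]
tcp_rot: [179.9, 0.1, -89.9]
ft_force: [-0.1, -0.6, 0.1]
finger_gap: 0.0867
```

```bash
python3 st.py
python3 - <<'E'
from ov import *
e=est((.513,.2003),(.5234,.0581),(.4576,-.1028),(.527,-.264),(9,9),(9,9),(9,9))+[(.461,-.102,.172,.008,(255,0,255))]
run("w",8,get_calibration("wrist"),camera("wrist"),[(0,560,0,420)],e)
E
```

```text
13.2 [ 0.4598 -0.0983  0.2353] [179.9488   0.1057 -89.8726] F [-0.0659 -0.6146  0.07  ] T [0.0181 0.0161 0.0398] tau [  0.2931 -32.5521 -38.8103   0.1118   0.0625   0.4549] 0.08671412016941404
```

View pics/w_0_8.png

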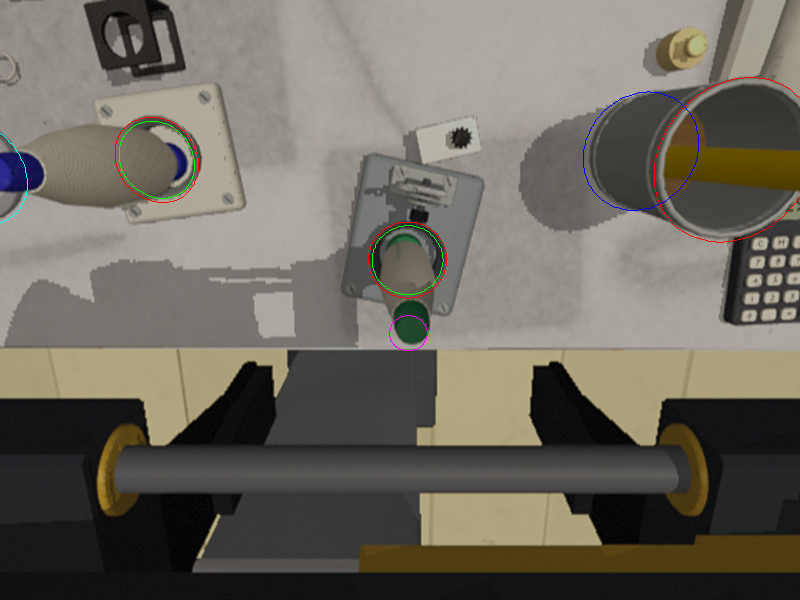

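move_arm:
  series:
    - {"linear": [0.043,-0.067,0.7],"twist": [0,0,0],"claw": 1}
    - {"linear": [0,0,1],"twist": [0,0,0],"claw": 0.8}
    - {"linear": [0,0,1],"twist": [0,0,0],"claw": 0.5}
    - {"linear": [0,0,0.7],"twist": [0,0,0],"claw": 0.3}
    - {"linear": [0,0,0.3],"twist": [0,0,0],"claw": 0.1}
    - {"linear": [0,0,0],"twist": [0,0,0],"claw": -0.1}
    - {"linear": [0,0,0],"twist": [0,0,0],"claw": -0.3}
    - {"linear": [0,0,0],"twist": [0,0,0],"claw": -0.4}
    - {"linear": [0,0,0],"twist": [0,0,0],"claw": -1}
    - {"linear": [0,0,0],"twist": [0,0,0],"claw": -1}
    - {"linear": [0,0,0],"twist": [0,0,0],"claw": -1}
    - {"linear": [0,0,0],"twist": [0,0,0],"claw": -1}
  grip_force: 20

```text
clock: 14.25
tool_pos: [0.464, -0.1032, 0.1255]
tcp_rot: [-179.9, -0.0, -90.0]
ft_force: [0.0, -0.5, 2.7]
finger_gap: 0.026
```

```bash
python3 st.py
python3 - <<'E'
from ov import *
cv2.imwrite("pics/w9.png",camera("wrist"))
E
```

```text
14.25 [ 0.464  -0.1032  0.1255] [-179.9017   -0.0386  -90.013 ] F [ 0.0054 -0.4534  2.7498] T [ 0.0426 -0.0403  0.0187] tau [ -0.0687 -32.3398 -33.722    0.0382  -0.0448   0.0026] 0.02596193736262372
```

View pics/w9.png

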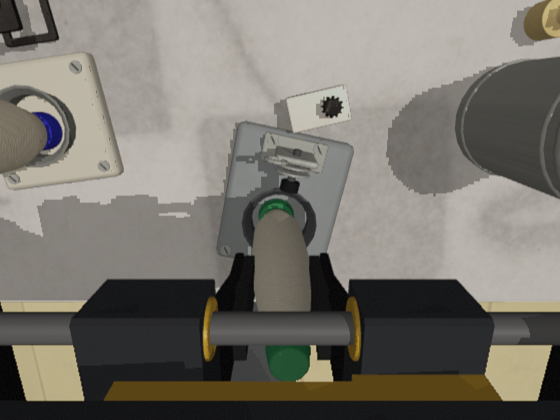

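move_arm:
  series:
    - {"linear": [0,0,-0.2],"twist": [0,0,0],"claw": -1}
    - {"linear": [0,0,-0.5],"twist": [0,0,0],"claw": -1}
    - {"linear": [0,0,-0.9],"twist": [0,0,0],"claw": -1}
    - {"linear": [0,0,-1],"twist": [0,0,0],"claw": -1}
    - {"linear": [0,0,-1],"twist": [0,0,0],"claw": -1}
    - {"linear": [-0.3,0,-1],"twist": [0,0,0],"claw": -1}
    - {"linear": [-0.6,0,-1],"twist": [0,0,0],"claw": -1}
    - {"linear": [-0.85,0,-0.77],"twist": [0,0,0],"claw": -1}
    - {"linear": [-0.9,-0.24,0],"twist": [0,0,0],"claw": -1}
    - {"linear": [-0.9,-0.24,0],"twist": [0,0,0],"claw": -1}
    - {"linear": [-0.9,-0.24,0],"twist": [0,0,0],"claw": -1}
    - {"linear": [-0.9,-0.24,0],"twist": [0,0,0],"claw": -1}
    - {"linear": [-0.9,-0.24,0],"twist": [0,0,0],"claw": -1}
    - {"linear": [-0.9,-0.24,0],"twist": [0,0,0],"claw": -1}
    - {"linear": [-0.9,-0.24,0],"twist": [0,0,0],"claw": -1}
    - {"linear": [-0.8,0,0],"twist": [0,0,0],"claw": -1}
    - {"linear": [-0.6,0,0],"twist": [0,0,0],"claw": -1}
    - {"linear": [-0.4,0,0],"twist": [0,0,0],"claw": -1}
    - {"linear": [-0.25,0,0],"twist": [0,0,0],"claw": -1}
    - {"linear": [0,0,0],"twist": [0,0,0],"claw": -1}

```text
clock: 15.97
tool_pos: [0.5135, 0.2009, 0.3155]
tcp_rot: [180.0, 0.0, -89.9]
ft_force: [-0.8, 0.1, -1.0]
finger_gap: 0.0258
```

```bash
python3 st.py
python3 - <<'E'
from ov import *
s=state();p=s["tool_pos"];fz=p[2]-.111
e=est((.513,.2003),(.5234,.0581),(.4576,-.1028),(.527,-.264),(9,9),(9,9),(9,9))+[(p[0],p[1],fz,.013,(255,0,255)),(p[0],p[1],fz+.158,.008,(255,0,255))]
run("w",10,get_calibration("wrist"),camera("wrist"),[(0,560,0,420)],e)
run("s",10,C["scene"],camera("scene"),[(150,350,60,240)],e)
run("t",10,C["top"],camera("top"),[(350,480,130,230),(290,370,180,260)],e)
E
```

```text
15.9667 [0.5135 0.2009 0.3155] [179.9714   0.0045 -89.9375] F [-0.7772  0.1082 -1.0319] T [0.0212 0.0748 0.0117] tau [  0.8307 -40.1892 -40.5578   0.1374  -0.1201   0.2136] 0.025792403600996456
```

View pics/w_0_10.png

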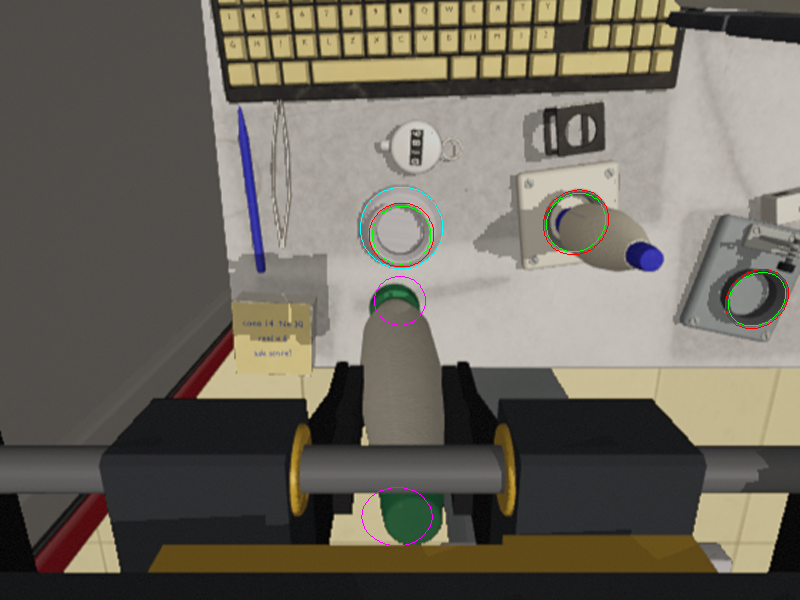

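View pics/s_0_10.png

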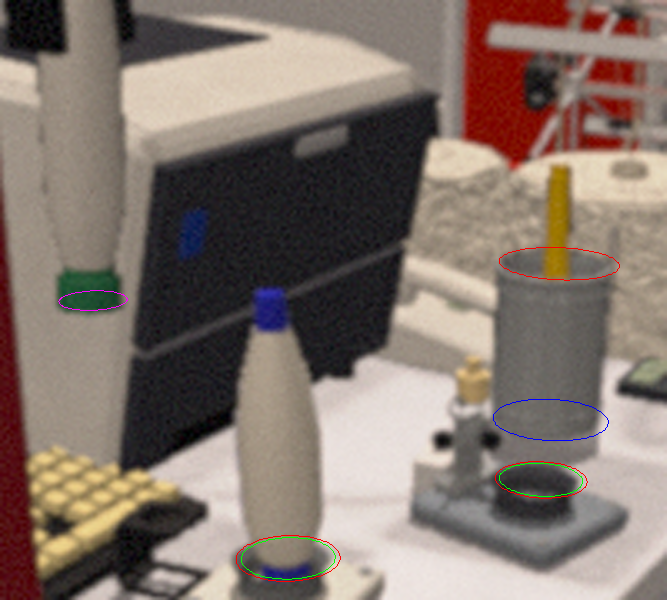

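View pics/t_1_10.png

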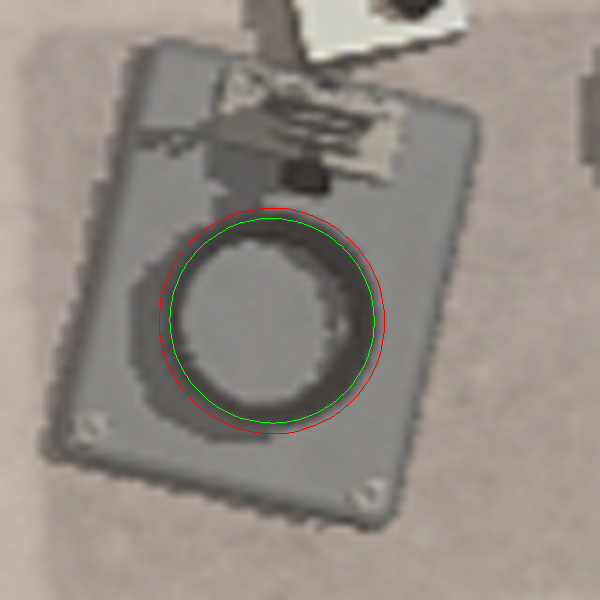

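Half cop held with its foot at (397,300), just above and in line with the empty dish; the tube stands in the tin. Lowering.

move_arm:
  series:
    - {"linear": [0.02,0,0.5],"twist": [0,0,0],"claw": -1}
    - {"linear": [0,0,0.9],"twist": [0,0,0],"claw": -1}
    - {"linear": [0,0,1],"twist": [0,0,0],"claw": -1}
    - {"linear": [0,0,1],"twist": [0,0,0],"claw": -1}
    - {"linear": [0,0,1],"twist": [0,0,0],"claw": -1}
    - {"linear": [0,0,0.7],"twist": [0,0,0],"claw": -1}
    - {"linear": [0,0,0.4],"twist": [0,0,0],"claw": -1}
    - {"linear": [0,0,0],"twist": [0,0,0],"claw": -1}

```text
clock: 16.78
tool_pos: [0.5119, 0.198, 0.1475]
tcp_rot: [179.7, -0.1, -90.1]
ft_force: [-0.4, -0.3, -0.7]
finger_gap: 0.0259
```

```bash
python3 st.py
python3 - <<'E'
from ov import *
s=state();p=s["tool_pos"];fz=p[2]-.111
e=est((.513,.2003),(.5234,.0581),(.4576,-.1028),(.527,-.264),(9,9),(9,9),(9,9))+[(p[0],p[1],fz,.013,(255,0,255)),(p[0],p[1],fz+.158,.008,(255,0,255))]
run("w",11,get_calibration("wrist"),camera("wrist"),[(180,380,120,270)],e)
run("s",11,C["scene"],camera("scene"),[(150,260,200,300)],e)
E
```

```text
16.7833 [0.5119 0.198  0.1475] [179.6859  -0.0834 -90.0959] F [-0.3797 -0.2836 -0.7455] T [ 0.0361  0.038  -0.0068] tau [ -0.0854 -43.1895 -37.6353   0.0212  -0.654   -0.0028] 0.025899839585720882
```

View pics/w_0_11.png

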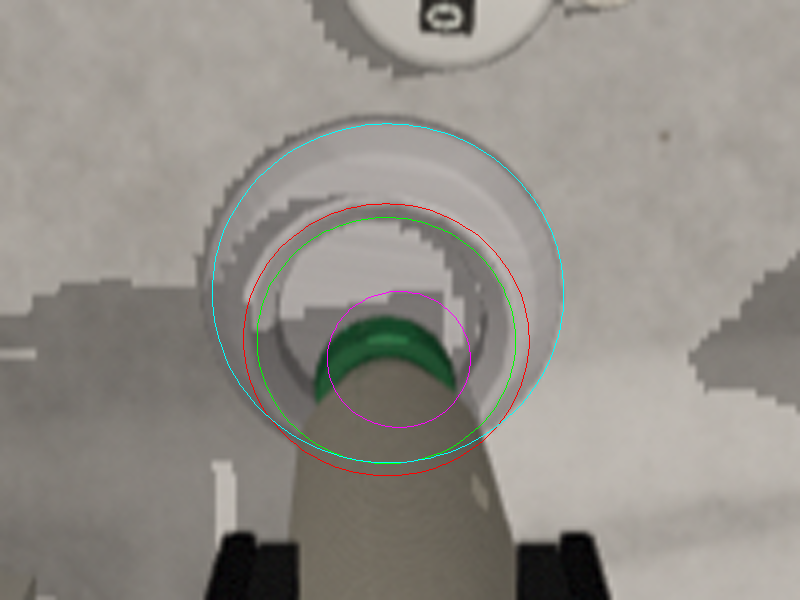

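View pics/s_0_11.png

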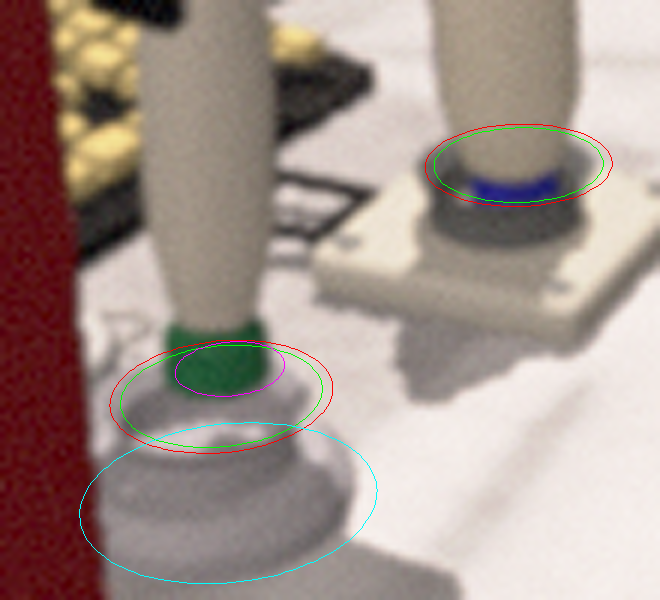

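```bash
python3 st.py
python3 - <<'E'
from ov import *
s=state();p=s["tool_pos"];fz=p[2]-.111
e=est((.513,.2003),(.5234,.0581),(.4576,-.1028),(.527,-.264),(9,9),(9,9),(9,9))+[(p[0],p[1],fz,.013,(255,0,255)),(.513,.2003,.014,.02,(255,0,0))]
run("w",12,get_calibration("wrist"),camera("wrist"),[(180,380,120,270)],e)
run("s",12,C["scene"],camera("scene"),[(150,260,200,300)],e)
E
```

```text
16.8833 [0.5144 0.1989 0.1514] [-179.9594    0.0042  -90.0668] F [ 0.699  -0.4666 -0.4242] T [ 0.0293 -0.0259  0.0266] tau [ -0.0553 -41.0712 -34.9878   0.0093  -0.0356  -0.0031] 0.025905106782917978
```

View pics/w_0_12.png

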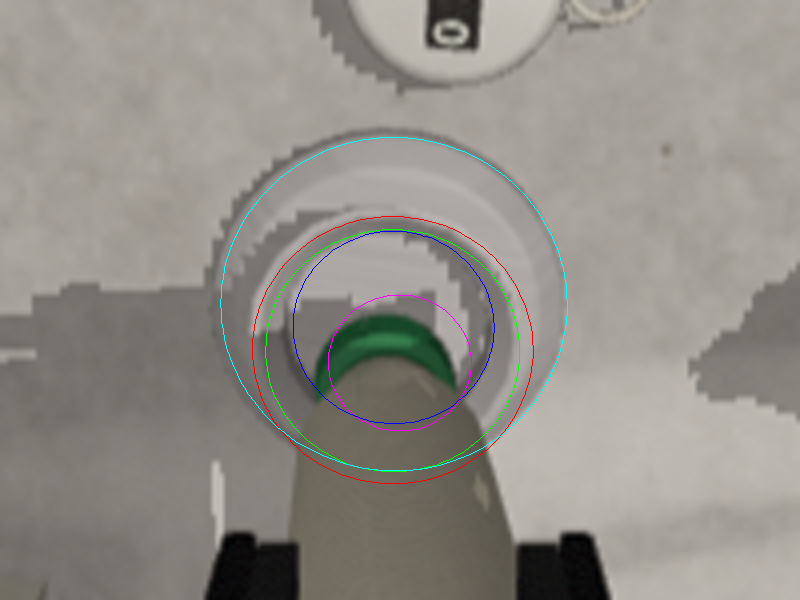

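View pics/s_0_12.png

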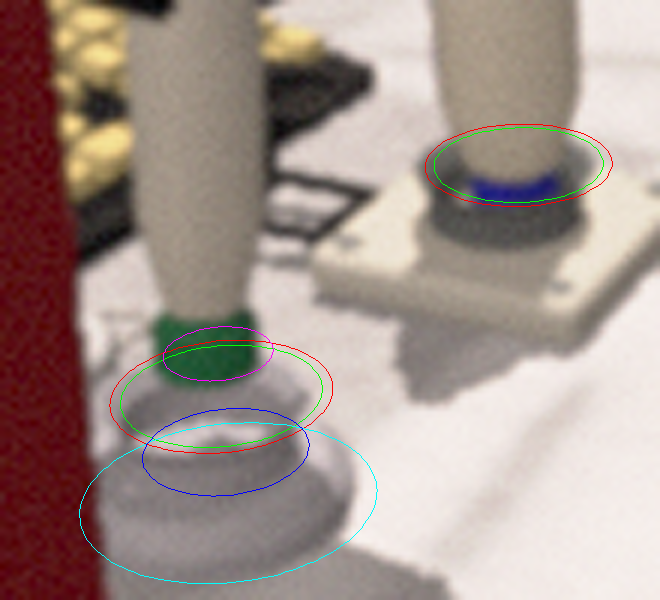

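move_arm:
  series:
    - {"linear": [0,-0.05,0.1],"twist": [0,0,0],"claw": -1}
    - {"linear": [0,0,0.1],"twist": [0,0,0],"claw": -1}
    - {"linear": [0,0,0.1],"twist": [0,0,0],"claw": -1}
    - {"linear": [0,0,0.1],"twist": [0,0,0],"claw": -1}
    - {"linear": [0,0,0.1],"twist": [0,0,0],"claw": -1}
    - {"linear": [0,0,0.07],"twist": [0,0,0],"claw": -1}
    - {"linear": [0,0,0.05],"twist": [0,0,0],"claw": -1}
    - {"linear": [0,0,0],"twist": [0,0,0],"claw": -1}

```text
clock: 17.65
tool_pos: [0.515, 0.1994, 0.1314]
tcp_rot: [179.9, -0.0, -90.0]
ft_force: [-0.7, -0.1, -0.8]
finger_gap: 0.0258
```

```bash
python3 st.py
```

```text
17.65 [0.515  0.1994 0.1314] [179.9477  -0.0114 -90.0187] F [-0.7254 -0.077  -0.8425] T [ 0.0521  0.0367 -0.0188] tau [ -0.011  -43.4185 -36.2259   0.0192  -0.1538   0.0001] 0.025760745982184335
```

Foot about 6 mm above the floor. Creeping.

move_arm:
  series:
    - {"linear": [0,0,0.04],"twist": [0,0,0],"claw": -1}
    - {"linear": [0,0,0.04],"twist": [0,0,0],"claw": -1}
    - {"linear": [0,0,0.03],"twist": [0,0,0],"claw": -1}
    - {"linear": [0,0,0],"twist": [0,0,0],"claw": -1}

```text
clock: 17.98
tool_pos: [0.5152, 0.1994, 0.1285]
tcp_rot: [180.0, -0.0, -90.0]
ft_force: [0.2, -0.5, -0.5]
finger_gap: 0.0258
```

```bash
python3 st.py
```

```text
17.9833 [0.5152 0.1994 0.1285] [179.9851  -0.0038 -90.0196] F [ 0.1678 -0.4567 -0.5494] T [ 0.0347 -0.024  -0.0568] tau [ -0.0081 -43.492  -36.1046   0.019   -0.1296   0.0001] 0.025775679733379627
```

move_arm:
  series:
    - {"linear": [0,0,0.03],"twist": [0,0,0],"claw": -1}
    - {"linear": [0,0,0.02],"twist": [0,0,0],"claw": -1}
    - {"linear": [0,0,0],"twist": [0,0,0],"claw": -1}

```text
clock: 18.23
tool_pos: [0.5152, 0.1994, 0.1271]
tcp_rot: [180.0, -0.0, -90.0]
ft_force: [-0.6, 0.0, -0.6]
finger_gap: 0.026
```

```bash
python3 st.py
```

```text
18.2333 [0.5152 0.1994 0.1271] [179.9913  -0.0017 -90.0174] F [-0.5964  0.0191 -0.5819] T [-0.0031  0.0215 -0.0369] tau [ -0.0059 -43.5051 -36.0049   0.0186  -0.1141   0.    ] 0.025984993790902477
```

move_arm:
  series:
    - {"linear": [0,0,0.02],"twist": [0,0,0],"claw": -1}
    - {"linear": [0,0,0.02],"twist": [0,0,0],"claw": -1}
    - {"linear": [0,0,0],"twist": [0,0,0],"claw": -1}

```text
clock: 18.48
tool_pos: [0.5153, 0.1994, 0.1259]
tcp_rot: [180.0, -0.0, -90.0]
ft_force: [0.2, 1.0, -1.5]
finger_gap: 0.0263
```

```bash
python3 st.py
```

```text
18.4833 [0.5153 0.1994 0.1259] [179.9916  -0.002  -90.0217] F [ 0.184   0.9824 -1.5426] T [ 0.0222  0.0227 -0.1029] tau [ -0.0079 -43.5485 -35.9709   0.0186  -0.1125   0.    ] 0.026277397032981063
```

move_arm:
  series:
    - {"linear": [0,0,0.02],"twist": [0,0,0],"claw": -1}
    - {"linear": [0,0,0],"twist": [0,0,0],"claw": -1}

```text
clock: 18.65
tool_pos: [0.5155, 0.1995, 0.1256]
tcp_rot: [-180.0, 0.0, -90.0]
ft_force: [-0.8, -0.0, -0.7]
finger_gap: 0.0263
```

```bash
python3 st.py
```

```text
18.65 [0.5155 0.1995 0.1256] [-179.9722    0.0047  -90.0183] F [-0.7805 -0.0217 -0.729 ] T [-0.0011 -0.0054 -0.0088] tau [  0.0365 -43.1271 -35.4847   0.0388  -0.0788   0.0001] 0.026292469726452522
```

move_arm:
  series:
    - {"linear": [0,0,0.015],"twist": [0,0,0],"claw": -1}
    - {"linear": [0,0,0],"twist": [0,0,0],"claw": -1}

```text
clock: 18.82
tool_pos: [0.5158, 0.1995, 0.1255]
tcp_rot: [-179.9, 0.0, -90.0]
ft_force: [0.1, -1.0, 3.1]
finger_gap: 0.0265
```

```bash
python3 st.py
```

```text
18.8167 [0.5158 0.1995 0.1255] [-179.9345    0.013   -90.0199] F [ 0.1113 -1.0182  3.1187] T [ 0.0086  0.0481 -0.0317] tau [  0.0316 -41.7787 -34.3726   0.0531  -0.1388   0.0002] 0.026509349648081805
```

move_arm:
  series:
    - {"linear": [0,0,0.015],"twist": [0,0,0],"claw": -1}
    - {"linear": [0,0,0],"twist": [0,0,0],"claw": -1}

```text
clock: 18.98
tool_pos: [0.5161, 0.1996, 0.1254]
tcp_rot: [-179.9, 0.0, -90.0]
ft_force: [0.7, 1.1, 5.6]
finger_gap: 0.0261
```

```bash
python3 st.py
```

```text
18.9833 [0.5161 0.1996 0.1254] [-179.8957    0.0193  -90.0161] F [0.6717 1.1413 5.5737] T [-0.0844  0.0585 -0.0221] tau [  0.0416 -40.4751 -33.2696   0.0785  -0.1978   0.0005] 0.026072100651138727
```

The half cop is seated at 5.6 N. I'll back off slightly and release.

move_arm:
  series:
    - {"linear": [0,0,-0.025],"twist": [0,0,0],"claw": -1}
    - {"linear": [0,0,0],"twist": [0,0,0],"claw": -0.36}
    - {"linear": [0,0,0],"twist": [0,0,0],"claw": -0.3}
    - {"linear": [0,0,0],"twist": [0,0,0],"claw": -0.2}
    - {"linear": [0,0,0],"twist": [0,0,0],"claw": 0}
    - {"linear": [0,0,0],"twist": [0,0,0],"claw": 0.1}
    - {"linear": [0,0,0],"twist": [0,0,0],"claw": 0.1}

```text
clock: 19.57
tool_pos: [0.5151, 0.1994, 0.1249]
tcp_rot: [180.0, -0.0, -90.0]
ft_force: [-0.1, -0.0, 0.2]
finger_gap: 0.0448
```

```bash
python3 st.py
python3 - <<'E'
from ov import *
cv2.imwrite("pics/w13.png",camera("wrist"))
E
```

```text
19.5667 [0.5151 0.1994 0.1249] [179.9672  -0.0076 -90.021 ] F [-0.1299 -0.0113  0.241 ] T [ 0.0368 -0.0005 -0.0625] tau [  0.0025 -43.0451 -35.4098   0.0171  -0.0778  -0.0002] 0.044842385870315776
```

View pics/w13.png

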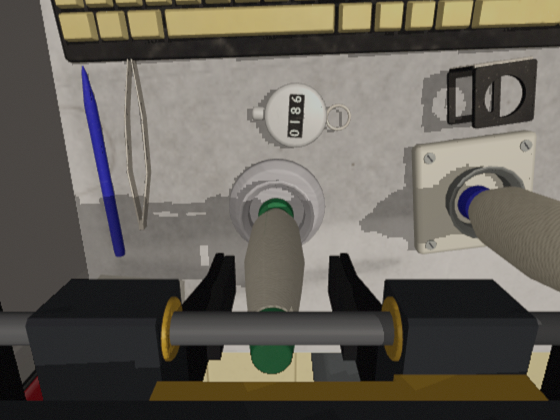

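move_arm:
  series:
    - {"linear": [0,0,-0.3],"twist": [0,0,0],"claw": 0.2}
    - {"linear": [0,0,-0.8],"twist": [0,0,0],"claw": 0.4}
    - {"linear": [0,0,-1],"twist": [0,0,0],"claw": 0.6}
    - {"linear": [0,0,-1],"twist": [0,0,0],"claw": 0.8}
    - {"linear": [0,0,-0.57],"twist": [0,0,0],"claw": 1}
    - {"linear": [0.6,-0.063,0],"twist": [0,0,0],"claw": 1}
    - {"linear": [0.9,-0.063,0],"twist": [0,0,0],"claw": 1}
    - {"linear": [0.9,-0.063,0],"twist": [0,0,0],"claw": 1}
    - {"linear": [0.9,-0.063,0],"twist": [0,0,0],"claw": 1}
    - {"linear": [0.8,-0.063,0],"twist": [0,0,0],"claw": 1}
    - {"linear": [0.57,-0.063,0],"twist": [0,0,0],"claw": 1}
    - {"linear": [0,0,0],"twist": [0,0,0],"claw": 1}
    - {"linear": [0,0,0],"twist": [0,0,0],"claw": 1}

```text
clock: 20.7
tool_pos: [0.5268, 0.0587, 0.236]
tcp_rot: [-180.0, 0.0, -90.1]
ft_force: [0.3, -0.5, 0.2]
finger_gap: 0.0869
```

```bash
python3 st.py
python3 - <<'E'
from ov import *
e=est((.513,.2003),(.5234,.0581),(.4576,-.1028),(.527,-.264),(9,9),(9,9),(9,9))+[(.5265,.0595,.172,.008,(255,0,255))]
run("w",14,get_calibration("wrist"),camera("wrist"),[(0,560,0,420)],e)
E
```

```text
20.7 [0.5268 0.0587 0.236 ] [-179.9635    0.018   -90.139 ] F [ 0.2703 -0.4595  0.179 ] T [ 0.0451 -0.0139  0.0565] tau [ -1.0318 -38.2506 -38.6737  -0.1365  -0.0985  -0.107 ] 0.08690905160035756
```

View pics/w_0_14.png

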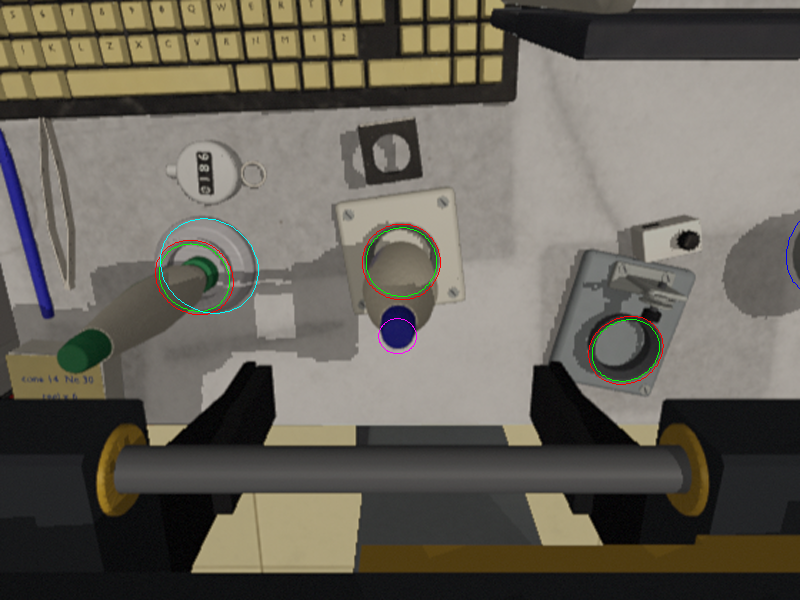

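move_arm:
  series:
    - {"linear": [0,-0.04,0.7],"twist": [0,0,0],"claw": 1}
    - {"linear": [0,0,1],"twist": [0,0,0],"claw": 0.8}
    - {"linear": [0,0,1],"twist": [0,0,0],"claw": 0.6}
    - {"linear": [0,0,0.7],"twist": [0,0,0],"claw": 0.4}
    - {"linear": [0,0,0.33],"twist": [0,0,0],"claw": 0.2}
    - {"linear": [0,0,0],"twist": [0,0,0],"claw": 0}
    - {"linear": [0,0,0],"twist": [0,0,0],"claw": -0.15}
    - {"linear": [0,0,0],"twist": [0,0,0],"claw": -0.3}
    - {"linear": [0,0,0],"twist": [0,0,0],"claw": -1}
    - {"linear": [0,0,0],"twist": [0,0,0],"claw": -1}
    - {"linear": [0,0,0],"twist": [0,0,0],"claw": -1}
    - {"linear": [0,0,0],"twist": [0,0,0],"claw": -1}
  grip_force: 25

```text
clock: 21.75
tool_pos: [0.5291, 0.0594, 0.1252]
tcp_rot: [-179.8, 0.0, -90.0]
ft_force: [-1.1, 1.1, 5.8]
finger_gap: 0.0359
```

```bash
python3 st.py
python3 - <<'E'
from ov import *
cv2.imwrite("pics/w15.png",camera("wrist"))
E
```

```text
21.75 [0.5291 0.0594 0.1252] [-179.8178    0.0124  -90.0272] F [-1.0798  1.0573  5.8487] T [ 0.2856  0.0529 -0.027 ] tau [ -0.4623 -37.4024 -32.4411  -0.2837  -0.132    0.0048] 0.035888106998511804
```

View pics/w15.png

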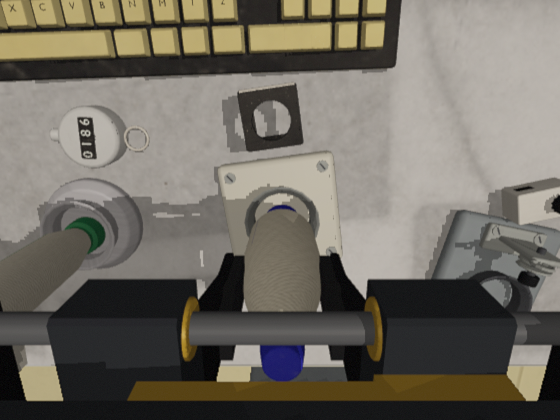

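move_arm:
  series:
    - {"linear": [0,0,-0.2],"twist": [0,0,0],"claw": -1}
    - {"linear": [0,0,-0.5],"twist": [0,0,0],"claw": -1}
    - {"linear": [0,0,-0.8],"twist": [0,0,0],"claw": -1}
    - {"linear": [0,0,-1],"twist": [0,0,0],"claw": -1}
    - {"linear": [0,0,-1],"twist": [0,0,0],"claw": -1}
    - {"linear": [0,0,-0.5],"twist": [0,0,0],"claw": -1}
    - {"linear": [0.3,0.13,0],"twist": [0,0,0],"claw": -1}
    - {"linear": [0.5,0.22,0],"twist": [0,0,0],"claw": -1}
    - {"linear": [0.7,0.3,0],"twist": [0,0,0],"claw": -1}
    - {"linear": [0.8,0.35,0],"twist": [0,0,0],"claw": -1}
    - {"linear": [0.8,0.35,0],"twist": [0,0,0],"claw": -1}
    - {"linear": [0.8,0.35,0],"twist": [0,0,0],"claw": -1}
    - {"linear": [0.7,0.3,0],"twist": [0,0,0],"claw": -1}
    - {"linear": [0.5,0.22,0],"twist": [0,0,0],"claw": -1}
    - {"linear": [0.31,0.13,0],"twist": [0,0,0],"claw": -1}
    - {"linear": [0,0,0],"twist": [0,0,0],"claw": -1}
    - {"linear": [0,0,0],"twist": [0,0,0],"claw": -1}

```text
clock: 23.22
tool_pos: [0.4567, -0.103, 0.2425]
tcp_rot: [179.9, 0.1, -90.1]
ft_force: [0.2, 1.3, -1.5]
finger_gap: 0.0357
```

```bash
python3 st.py
python3 - <<'E'
from ov import *
s=state();p=s["tool_pos"];fz=p[2]-.111
e=est((.513,.2003),(.5234,.0581),(.4576,-.1028),(.527,-.264),(9,9),(9,9),(9,9))+[(p[0],p[1],fz,.013,(255,0,255)),(p[0],p[1],fz+.158,.008,(255,0,255))]
run("w",16,get_calibration("wrist"),camera("wrist"),[(0,560,0,420)],e)
run("s",16,C["scene"],camera("scene"),[(150,350,100,300)],e)
E
```

```text
23.2167 [ 0.4567 -0.103   0.2425] [179.9327   0.0547 -90.1031] F [ 0.2453  1.2913 -1.5005] T [0.0029 0.0071 0.0532] tau [ -0.8262 -31.5048 -39.5082  -0.0826  -0.0348  -0.0847] 0.03571065030935959
```

View pics/w_0_16.png

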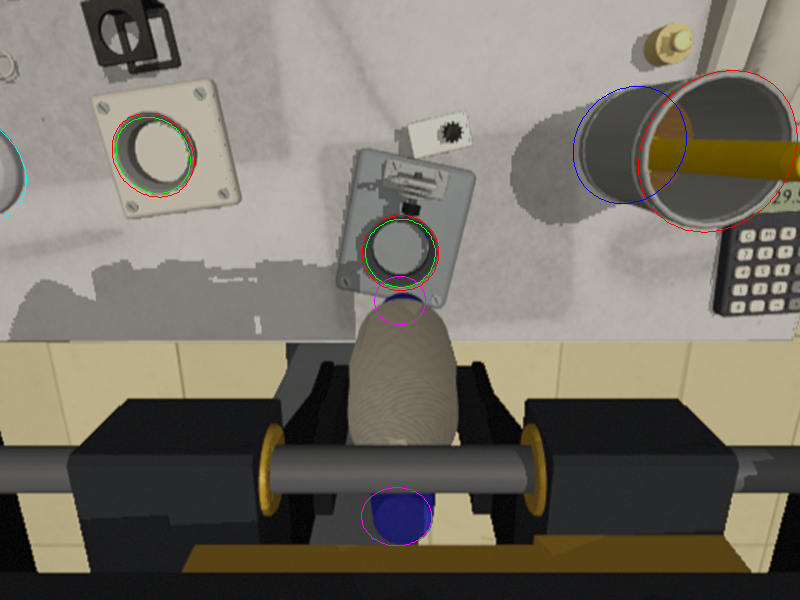

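View pics/s_0_16.png

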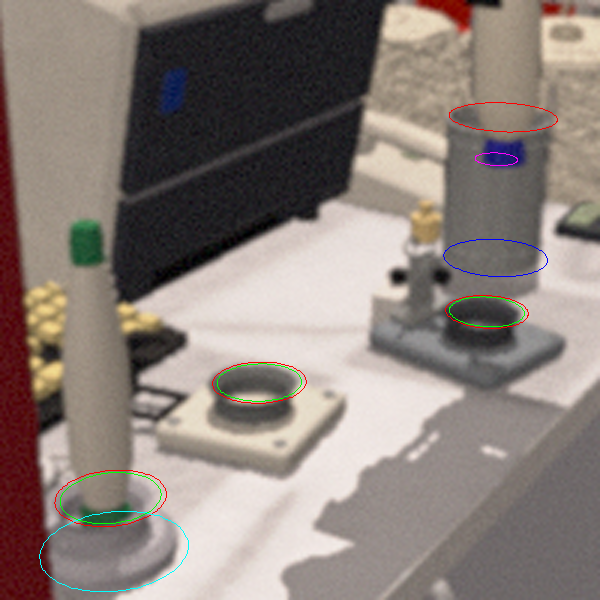

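Full cop held. In both views its foot sits about 4 mm towards −x of the cup axis: (401,300) in the wrist view, (503,157) in the scene crop. I'll shift +x and lower.

move_arm:
  series:
    - {"linear": [0,-0.07,0.4],"twist": [0,0,0],"claw": -1}
    - {"linear": [0,-0.06,0.7],"twist": [0,0,0],"claw": -1}
    - {"linear": [0,0,0.8],"twist": [0,0,0],"claw": -1}
    - {"linear": [0,0,0.6],"twist": [0,0,0],"claw": -1}
    - {"linear": [0,0,0.4],"twist": [0,0,0],"claw": -1}
    - {"linear": [0,0,0.2],"twist": [0,0,0],"claw": -1}
    - {"linear": [0,0,0],"twist": [0,0,0],"claw": -1}
    - {"linear": [0,0,0],"twist": [0,0,0],"claw": -1}

```text
clock: 23.98
tool_pos: [0.4615, -0.1028, 0.1507]
tcp_rot: [-180.0, -0.0, -90.0]
ft_force: [0.4, -0.5, -1.2]
finger_gap: 0.0357
```

```bash
python3 st.py
python3 - <<'E'
from ov import *
s=state();p=s["tool_pos"];fz=p[2]-.111
c=(.4576,-.1028)
e=[(*c,.03,.0265,(0,0,255)),(*c,.03,.024,(0,255,0)),(*c,.014,.02,(255,0,0)),(p[0],p[1],fz,.013,(255,0,255))]
run("w",17,get_calibration("wrist"),camera("wrist"),[(180,380,120,270)],e)
run("s",17,C["scene"],camera("scene"),[(260,360,150,240)],e)
E
```

```text
23.9833 [ 0.4615 -0.1028  0.1507] [-179.9856   -0.0025  -89.9905] F [ 0.4362 -0.4982 -1.1501] T [ 0.0313  0.0345 -0.0046] tau [  0.0711 -32.6581 -35.8728   0.0553  -0.0302   0.0009] 0.03573452923591723
```

View pics/w_0_17.png

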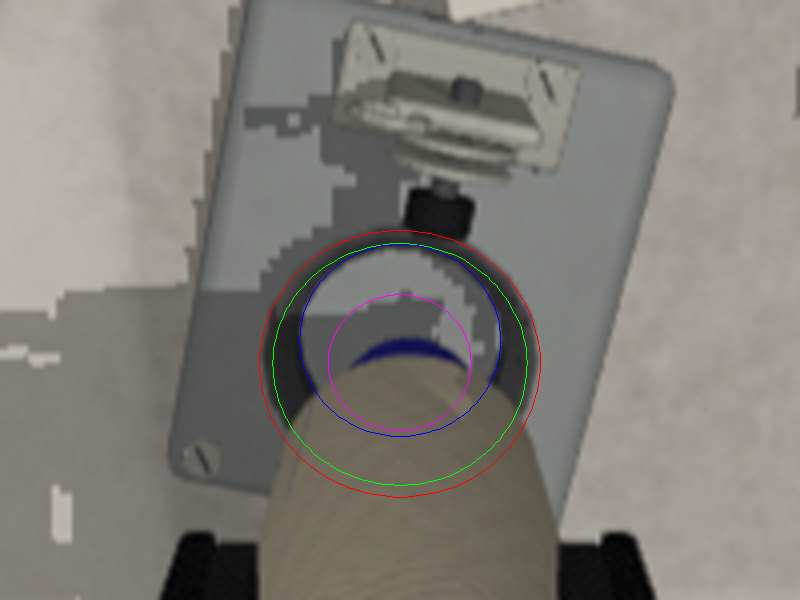

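View pics/s_0_17.png

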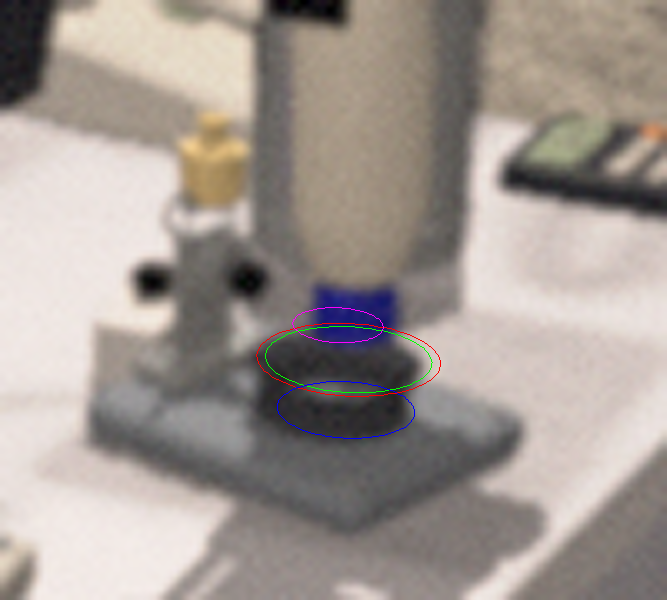

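Run:
```python
from ov import *
sc=camera("scene");cv2.imwrite("pics/s18raw.png",sc)
s=state();p=s["tool_pos"]
big=cv2.resize(sc[110:215,270:360],None,fx=5.7,fy=5.7,interpolation=cv2.INTER_CUBIC)
f=lambda P:tuple(((proj("scene",P)[0]-[270,110]+.5)*5.7-.5).round().astype(int).tolist())
a,b=f([*p[:2],.04]),f([*p[:2],.19]);cv2.line(big,a,b,(0,0,255),1)
a,b=f([.4576,-.1028,.04]),f([.4576,-.1028,.19]);cv2.line(big,a,b,(0,255,0),1);print(p)
cv2.imwrite("pics/s18.png",big)
```

```text
[ 0.46214223 -0.10331184  0.1517758 ]
```

View pics/s18.png

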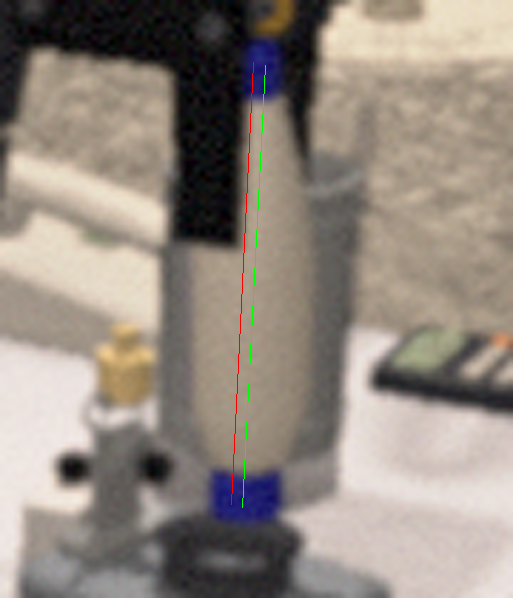

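move_arm:
  series:
    - {"linear": [-0.02,-0.1,0],"twist": [0,0,0],"claw": -1}
    - {"linear": [0,0,0.1],"twist": [0,0,0],"claw": -1}
    - {"linear": [0,0,0.1],"twist": [0,0,0],"claw": -1}
    - {"linear": [0,0,0.1],"twist": [0,0,0],"claw": -1}
    - {"linear": [0,0,0.1],"twist": [0,0,0],"claw": -1}
    - {"linear": [0,0,0.1],"twist": [0,0,0],"claw": -1}
    - {"linear": [0,0,0.07],"twist": [0,0,0],"claw": -1}
    - {"linear": [0,0,0.04],"twist": [0,0,0],"claw": -1}
    - {"linear": [0,0,0],"twist": [0,0,0],"claw": -1}

```text
clock: 24.88
tool_pos: [0.4639, -0.1023, 0.1317]
tcp_rot: [180.0, 0.0, -90.0]
ft_force: [-0.5, -0.2, -2.2]
finger_gap: 0.0356
```

```bash
python3 st.py;  python3 - <<'E'
from ov import *
s=state();p=s["tool_pos"];fz=p[2]-.111
c=(.4576,-.1028)
e=[(*c,.03,.0265,(0,0,255)),(*c,.014,.02,(255,0,0)),(p[0],p[1],fz,.013,(255,0,255))]
run("w",19,get_calibration("wrist"),camera("wrist"),[(180,380,120,270)],e)
E
```

```text
24.8833 [ 0.4639 -0.1023  0.1317] [179.9579   0.016  -90.022 ] F [-0.4733 -0.1815 -2.2129] T [ 0.0707 -0.0165  0.0235] tau [ -0.0125 -34.393  -36.2955   0.0559  -0.1126   0.0002] 0.03564318444349701
```

View pics/w_0_19.png

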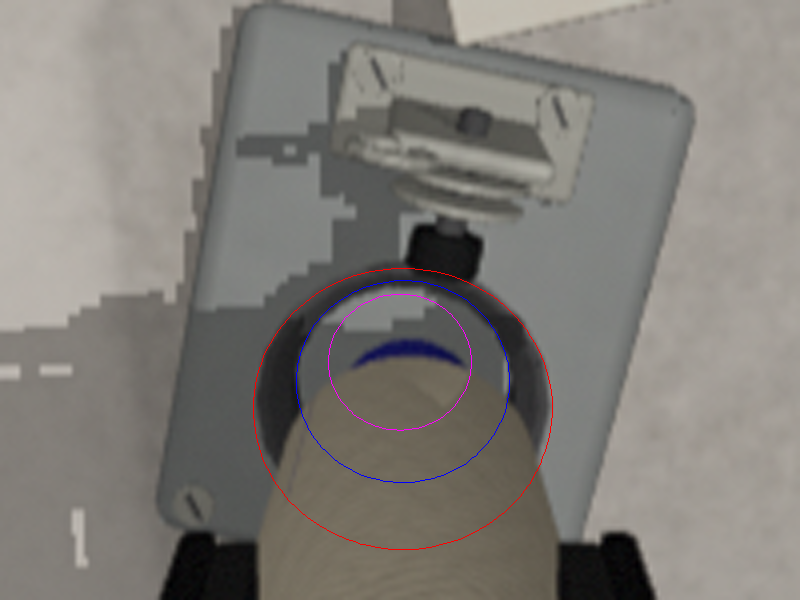

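Foot is inside the cup, about 2 mm off centre. Creeping down.

move_arm:
  series:
    - {"linear": [0,-0.03,0.04],"twist": [0,0,0],"claw": -1}
    - {"linear": [0,0,0.04],"twist": [0,0,0],"claw": -1}
    - {"linear": [0,0,0.04],"twist": [0,0,0],"claw": -1}
    - {"linear": [0,0,0],"twist": [0,0,0],"claw": -1}

```text
clock: 25.27
tool_pos: [0.4649, -0.1023, 0.1283]
tcp_rot: [180.0, 0.0, -90.0]
ft_force: [-0.0, 0.7, -1.9]
finger_gap: 0.0356
```

```bash
python3 st.py
```

```text
25.2667 [ 0.4649 -0.1023  0.1283] [179.9787   0.0081 -90.0164] F [-0.005   0.7014 -1.8661] T [ 0.0364  0.0238 -0.0294] tau [ -0.0135 -34.7477 -36.365    0.0573  -0.1239   0.0008] 0.035639802079599804
```

move_arm:
  series:
    - {"linear": [0,0,0.02],"twist": [0,0,0],"claw": -1}
    - {"linear": [0,0,0.02],"twist": [0,0,0],"claw": -1}
    - {"linear": [0,0,0],"twist": [0,0,0],"claw": -1}

```text
clock: 25.52
tool_pos: [0.465, -0.1023, 0.1272]
tcp_rot: [180.0, 0.0, -90.0]
ft_force: [-0.1, 0.7, -1.2]
finger_gap: 0.0359
```

```bash
python3 st.py
```

```text
25.5167 [ 0.465  -0.1023  0.1272] [179.9916   0.0056 -90.0228] F [-0.105   0.7427 -1.224 ] T [ 0.1142 -0.0125 -0.0399] tau [ -0.0048 -34.6977 -36.157    0.0555  -0.083    0.0001] 0.03591620535181679
```

move_arm:
  series:
    - {"linear": [0,0,0.02],"twist": [0,0,0],"claw": -1}
    - {"linear": [0,0,0.02],"twist": [0,0,0],"claw": -1}
    - {"linear": [0,0,0],"twist": [0,0,0],"claw": -1}

```text
clock: 25.77
tool_pos: [0.465, -0.1023, 0.126]
tcp_rot: [180.0, 0.0, -90.0]
ft_force: [0.3, -0.3, -1.5]
finger_gap: 0.0358
```

```bash
python3 st.py
```

```text
25.7667 [ 0.465  -0.1023  0.126 ] [179.988    0.0052 -90.0214] F [ 0.3399 -0.3494 -1.4931] T [0.0033 0.0215 0.0149] tau [ -0.0058 -34.7482 -36.1222   0.0555  -0.084    0.0002] 0.03583766713996989
```

move_arm:
  series:
    - {"linear": [0,0,0.02],"twist": [0,0,0],"claw": -1}
    - {"linear": [0,0,0.02],"twist": [0,0,0],"claw": -1}
    - {"linear": [0,0,0],"twist": [0,0,0],"claw": -1}

```text
clock: 26.02
tool_pos: [0.4654, -0.1024, 0.1253]
tcp_rot: [-180.0, -0.0, -90.0]
ft_force: [-0.4, -0.1, 0.5]
finger_gap: 0.036
```

```bash
python3 st.py
```

```text
26.0167 [ 0.4654 -0.1024  0.1253] [-179.957    -0.0099  -90.0202] F [-0.3534 -0.0587  0.508 ] T [ 0.0725  0.0152 -0.044 ] tau [ -0.1158 -33.874  -35.1394  -0.0274  -0.1081  -0.0013] 0.03597519421726017
```

move_arm:
  series:
    - {"linear": [0,0,0.015],"twist": [0,0,0],"claw": -1}
    - {"linear": [0,0,0],"twist": [0,0,0],"claw": -1}

```text
clock: 26.18
tool_pos: [0.4657, -0.1025, 0.1252]
tcp_rot: [-179.9, -0.0, -90.0]
ft_force: [-0.2, 0.9, 4.5]
finger_gap: 0.0359
```

```bash
python3 st.py
```

```text
26.1833 [ 0.4657 -0.1025  0.1252] [-179.922    -0.0208  -90.0185] F [-0.2227  0.8863  4.5024] T [0.1639 0.048  0.0338] tau [ -0.2939 -32.2807 -33.6103  -0.1423  -0.2109  -0.0026] 0.03586398776046136
```

Seated. I'll release: the gap of 36 mm corresponds to a claw value of about −0.18.

move_arm:
  series:
    - {"linear": [0,0,-0.015],"twist": [0,0,0],"claw": -1}
    - {"linear": [0,0,0],"twist": [0,0,0],"claw": -0.15}
    - {"linear": [0,0,0],"twist": [0,0,0],"claw": -0.1}
    - {"linear": [0,0,0],"twist": [0,0,0],"claw": 0}
    - {"linear": [0,0,0],"twist": [0,0,0],"claw": 0.2}
    - {"linear": [0,0,0],"twist": [0,0,0],"claw": 0.4}
    - {"linear": [0,0,0],"twist": [0,0,0],"claw": 0.4}

```text
clock: 26.77
tool_pos: [0.4648, -0.1023, 0.1246]
tcp_rot: [180.0, 0.0, -90.0]
ft_force: [-0.2, -0.5, 0.6]
finger_gap: 0.0551
```

```bash
python3 st.py
python3 - <<'E'
from ov import *
cv2.imwrite("pics/w20.png",camera("wrist"))
E
```

```text
26.7667 [ 0.4648 -0.1023  0.1246] [179.9667   0.0107 -90.0206] F [-0.2252 -0.481   0.6426] T [0.0631 0.0432 0.0003] tau [  0.0011 -33.9933 -35.1899   0.0556  -0.054   -0.0004] 0.0551431703777605
```

View pics/w20.png

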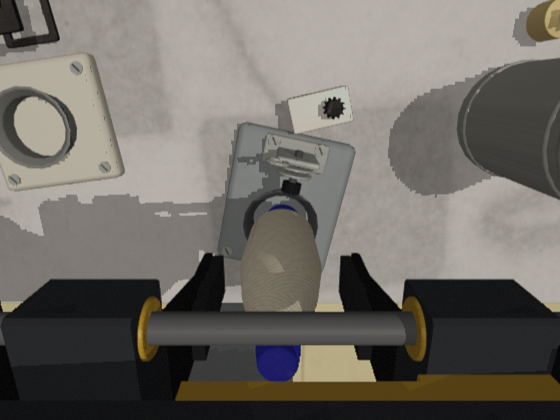

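The full cop stands free in the feed cup. I'll retreat up and measure the half cop again.

move_arm:
  series:
    - {"linear": [0,0,-0.3],"twist": [0,0,0],"claw": 0.5}
    - {"linear": [0,0,-0.8],"twist": [0,0,0],"claw": 0.6}
    - {"linear": [0,0,-1],"twist": [0,0,0],"claw": 0.8}
    - {"linear": [0,0,-1],"twist": [0,0,0],"claw": 1}
    - {"linear": [0,0,-0.6],"twist": [0,0,0],"claw": 1}

```text
clock: 27.23
tool_pos: [0.4662, -0.1028, 0.2401]
tcp_rot: [-179.8, -0.1, -90.0]
ft_force: [0.8, 0.3, -0.3]
finger_gap: 0.0815
```

```bash
python3 st.py
python3 - <<'E'
from ov import *
t=camera("top");cv2.imwrite("pics/t21.png",t)
cv2.imwrite("pics/t21z.png",cv2.resize(t[145:225,125:215],None,fx=7,fy=7,interpolation=cv2.INTER_CUBIC))
hsv=cv2.cvtColor(t,cv2.COLOR_BGR2HSV)
m=cv2.inRange(hsv,(60,100,80),(90,255,255));m[:, 220:]=0
n,l,st,c=cv2.connectedComponentsWithStats(m);print(st,c)
for k in range(1,n):print(back("top",*c[k],.172))
E
```

```text
27.2333 [ 0.4662 -0.1028  0.2401] [-179.768    -0.0933  -90.0167] F [ 0.8353  0.274  -0.3472] T [-0.0413  0.0134 -0.003 ] tau [  0.1128 -30.0837 -36.0952   0.0485  -0.0737  -0.0042] 0.08149499886033941
[[     0      0    560    420 235134]
 [   131    173      8      8     53]
 [   156    185      6     10     13]] [[279.53936053 209.50861211]
 [134.47169811 176.0754717 ]
 [158.84615385 190.        ]]
[0.51217143 0.19910938]
[0.4920594  0.16186509]
```

View pics/t21z.png

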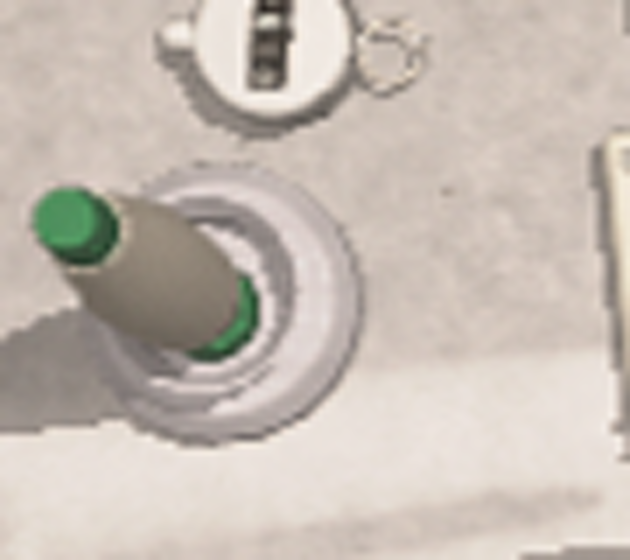

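move_arm:
  series:
    - {"linear": [-0.6,-0.13,0],"twist": [0,0,0],"claw": 1}
    - {"linear": [-0.9,-0.13,0],"twist": [0,0,0],"claw": 1}
    - {"linear": [-0.9,-0.13,0],"twist": [0,0,0],"claw": 1}
    - {"linear": [-0.9,-0.13,0],"twist": [0,0,0],"claw": 1}
    - {"linear": [-0.9,-0.13,0],"twist": [0,0,0],"claw": 1}
    - {"linear": [-0.9,-0.13,0],"twist": [0,0,0],"claw": 1}
    - {"linear": [-0.9,-0.13,0],"twist": [0,0,0],"claw": 1}
    - {"linear": [-0.9,-0.13,0],"twist": [0,0,0],"claw": 1}
    - {"linear": [-0.9,-0.13,0],"twist": [0,0,0],"claw": 1}
    - {"linear": [-0.9,-0.13,0],"twist": [0,0,0],"claw": 1}
    - {"linear": [-0.8,-0.13,0],"twist": [0,0,0],"claw": 1}
    - {"linear": [-0.5,-0.13,0],"twist": [0,0,0],"claw": 1}
    - {"linear": [0,0,0],"twist": [0,0,0],"claw": 1}
    - {"linear": [0,0,0],"twist": [0,0,0],"claw": 1}

```text
clock: 28.45
tool_pos: [0.5118, 0.1981, 0.236]
tcp_rot: [180.0, -0.0, -89.9]
ft_force: [-0.2, -0.1, -0.5]
finger_gap: 0.0872
```

```bash
python3 st.py
python3 - <<'E'
from ov import *
e=est((.513,.2003),(.5234,.0581),(.4576,-.1028),(.527,-.264),(9,9),(9,9),(9,9))+[(.5117,.2003,.172,.008,(255,0,255))]
run("w",22,get_calibration("wrist"),camera("wrist"),[(0,560,0,420)],e)
E
```

```text
28.45 [0.5118 0.1981 0.236 ] [179.985   -0.0238 -89.9188] F [-0.2093 -0.1417 -0.489 ] T [-0.0237  0.0169  0.0343] tau [  0.9349 -40.4006 -39.1409   0.1739  -0.1511   0.0895] 0.08716912454507883
```

View pics/w_0_22.png

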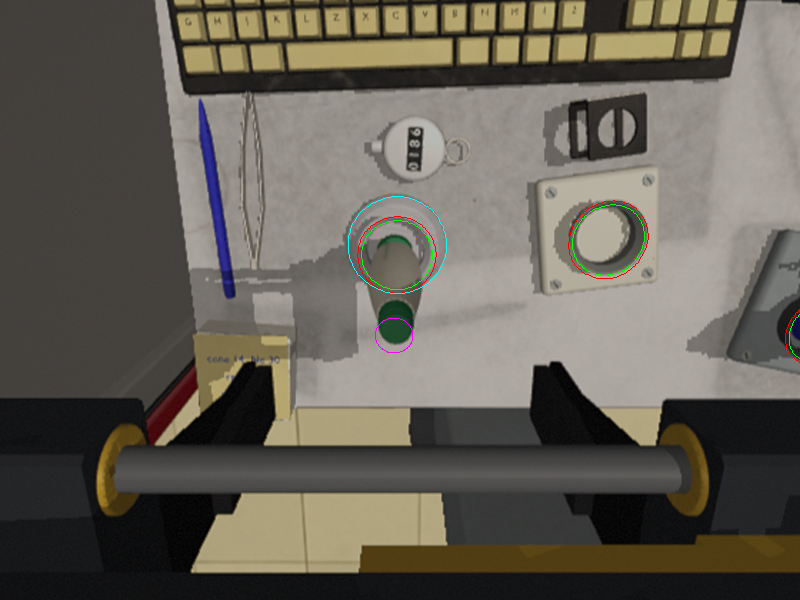

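move_arm:
  series:
    - {"linear": [0,-0.03,0.7],"twist": [0,0,0],"claw": 1}
    - {"linear": [0,0,1],"twist": [0,0,0],"claw": 0.8}
    - {"linear": [0,0,1],"twist": [0,0,0],"claw": 0.5}
    - {"linear": [0,0,0.7],"twist": [0,0,0],"claw": 0.3}
    - {"linear": [0,0,0.3],"twist": [0,0,0],"claw": 0.1}
    - {"linear": [0,0,0],"twist": [0,0,0],"claw": -0.1}
    - {"linear": [0,0,0],"twist": [0,0,0],"claw": -0.3}
    - {"linear": [0,0,0],"twist": [0,0,0],"claw": -0.4}
    - {"linear": [0,0,0],"twist": [0,0,0],"claw": -1}
    - {"linear": [0,0,0],"twist": [0,0,0],"claw": -1}
    - {"linear": [0,0,0],"twist": [0,0,0],"claw": -1}
    - {"linear": [0,0,0],"twist": [0,0,0],"claw": -1}
  grip_force: 20

```text
clock: 29.5
tool_pos: [0.5135, 0.1978, 0.126]
tcp_rot: [-179.9, 0.0, -90.0]
ft_force: [-0.3, -0.6, 3.3]
finger_gap: 0.0259
```

```bash
python3 st.py
python3 - <<'E'
from ov import *
cv2.imwrite("pics/w23.png",camera("wrist"))
E
```

```text
29.5 [0.5135 0.1978 0.126 ] [-179.8989    0.0159  -90.0091] F [-0.3279 -0.5564  3.2602] T [-0.0988  0.0497 -0.0409] tau [  0.1325 -40.9322 -33.8639   0.1597  -0.1044   0.0013] 0.025856617408504163
```

View pics/w23.png

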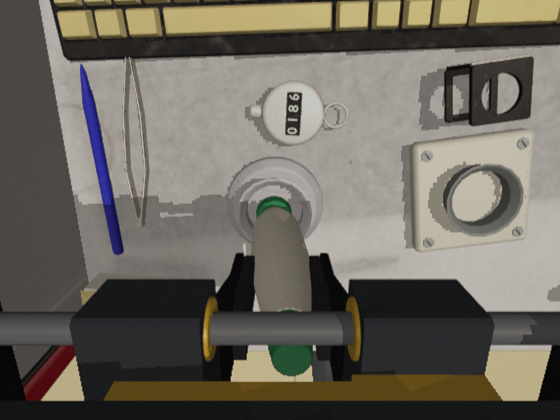

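The cop was gripped about 4 mm off in y and leans slightly. I'll open, recentre and grip again.

move_arm:
  series:
    - {"linear": [0,0,0],"twist": [0,0,0],"claw": -0.35}
    - {"linear": [0,0,0],"twist": [0,0,0],"claw": -0.25}
    - {"linear": [0,0,0],"twist": [0,0,0],"claw": -0.1}
    - {"linear": [0,0,0],"twist": [0,0,0],"claw": 0}
    - {"linear": [-0.08,0,0],"twist": [0,0,0],"claw": 0}
    - {"linear": [-0.07,0,0],"twist": [0,0,0],"claw": 0}
    - {"linear": [0,0,0],"twist": [0,0,0],"claw": 0}
    - {"linear": [0,0,0],"twist": [0,0,0],"claw": 0}

```text
clock: 30.22
tool_pos: [0.5128, 0.2023, 0.1248]
tcp_rot: [180.0, -0.0, -90.0]
ft_force: [-0.5, -0.4, 0.3]
finger_gap: 0.0429
```

```bash
python3 st.py
python3 - <<'E'
from ov import *
cv2.imwrite("pics/w24.png",camera("wrist"))
E
```

```text
30.2167 [0.5128 0.2023 0.1248] [179.9886  -0.0023 -89.9991] F [-0.5302 -0.3616  0.2755] T [ 0.0384 -0.0094  0.0081] tau [  0.0666 -42.89   -35.4259   0.0334  -0.0842   0.0148] 0.04294744367462477
```

View pics/w24.png

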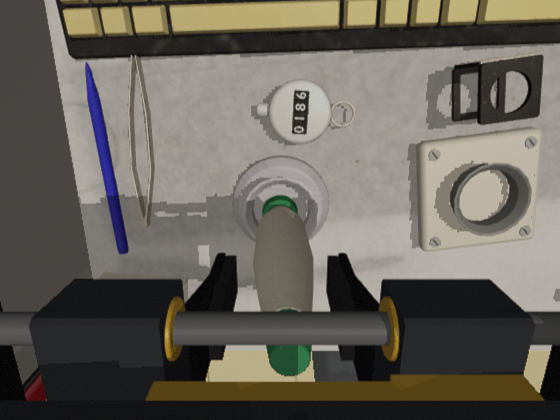

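Run:
```python
from ov import *
sc=camera("scene")
x0,y0=150,150
big=cv2.resize(sc[150:300,150:300],None,fx=4,fy=4,interpolation=cv2.INTER_CUBIC)
f=lambda P:tuple(((proj("scene",P)[0]-[x0,y0]+.5)*4-.5).round().astype(int).tolist())
for y,c in((.2023,(0,0,255)),):
    cv2.line(big,f([.5125,y,.014]),f([.5125,y,.172]),c,1)
cv2.imwrite("pics/s24.png",big)
s=state();cal=get_calibration("wrist")
print(proj(None,[[.5125,.2023,.014],[.5125,.2023,.172]],cal),s["tool_pos"])
```

```text
[[279.25736143 210.83055467]
 [277.02489866 362.57456873]] [0.51279358 0.20219634 0.12486811]
```

View pics/s24.png

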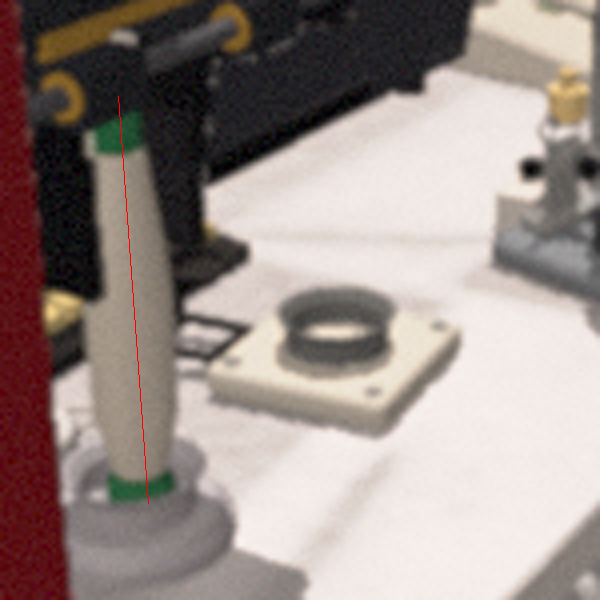

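```bash
python3 - <<'E'
from ov import *
w=camera("wrist")
cv2.imwrite("pics/w25.png",cv2.resize(w[180:390,160:400],None,fx=2.8,fy=2.8,interpolation=cv2.INTER_CUBIC))
t=camera("top")
cv2.imwrite("pics/t25.png",cv2.resize(t[145:225,115:215],None,fx=6,fy=6,interpolation=cv2.INTER_CUBIC))
E
python3 st.py
```

```text
30.4167 [0.5129 0.2021 0.1249] [179.9985   0.0006 -90.0191] F [-0.2991  0.5163  0.1449] T [ 0.0641 -0.0006  0.0389] tau [  0.0353 -42.883  -35.4165   0.0183  -0.0818  -0.0001] 0.043620650812713734
```

View pics/w25.png

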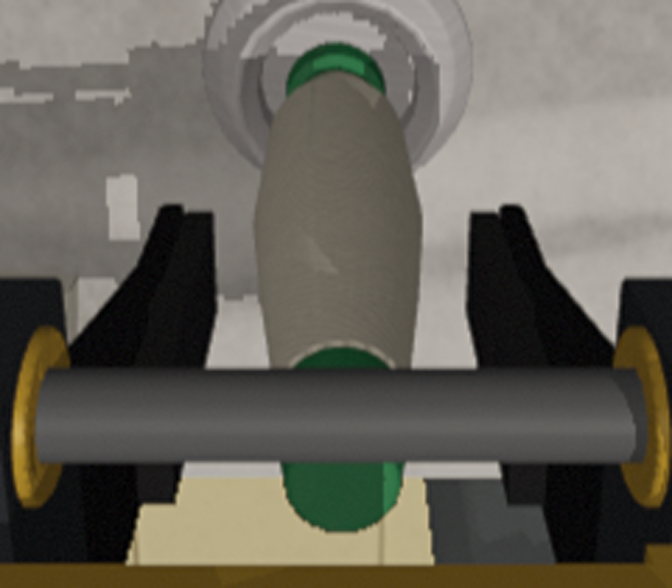

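It had been rocking slightly in the earlier picture. It is now upright and centred between the jaws, so I'll close again.

move_arm:
  series:
    - {"linear": [0,0,0],"twist": [0,0,0],"claw": -0.1}
    - {"linear": [0,0,0],"twist": [0,0,0],"claw": -0.2}
    - {"linear": [0,0,0],"twist": [0,0,0],"claw": -0.3}
    - {"linear": [0,0,0],"twist": [0,0,0],"claw": -0.4}
    - {"linear": [0,0,0],"twist": [0,0,0],"claw": -1}
    - {"linear": [0,0,0],"twist": [0,0,0],"claw": -1}
    - {"linear": [0,0,0],"twist": [0,0,0],"claw": -1}
    - {"linear": [0,0,0],"twist": [0,0,0],"claw": -1}

```text
clock: 31.08
tool_pos: [0.5128, 0.2021, 0.1249]
tcp_rot: [180.0, -0.0, -90.0]
ft_force: [-0.7, -0.7, -0.8]
finger_gap: 0.0265
```

```bash
python3 st.py
python3 - <<'E'
from ov import *
w=camera("wrist")
cv2.imwrite("pics/w26.png",cv2.resize(w[180:390,160:400],None,fx=2.8,fy=2.8,interpolation=cv2.INTER_CUBIC))
E
```

```text
31.0833 [0.5128 0.2021 0.1249] [179.9921  -0.0039 -90.0177] F [-0.6983 -0.7308 -0.7709] T [0.0235 0.0152 0.0327] tau [  0.0497 -43.0504 -35.5625   0.0592  -0.0944  -0.0007] 0.02651118941361364
```

View pics/w26.png

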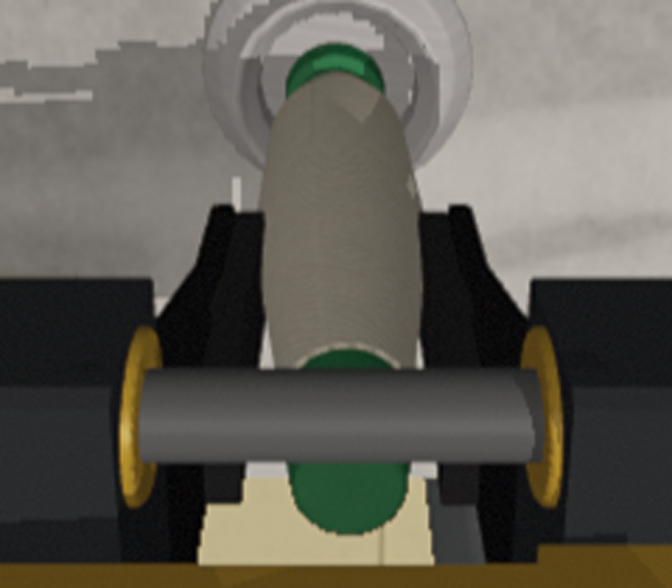

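move_arm:
  series:
    - {"linear": [0,0,0],"twist": [0,0,0],"claw": -1}
    - {"linear": [0,0,0],"twist": [0,0,0],"claw": -1}
    - {"linear": [0,0,-0.2],"twist": [0,0,0],"claw": -1}
    - {"linear": [0,0,-0.5],"twist": [0,0,0],"claw": -1}
    - {"linear": [0,0,-0.8],"twist": [0,0,0],"claw": -1}
    - {"linear": [0,0,-0.8],"twist": [0,0,0],"claw": -1}
    - {"linear": [0,0,-0.6],"twist": [0,0,0],"claw": -1}
    - {"linear": [0.2,-0.05,-0.4],"twist": [0,0,0],"claw": -1}
    - {"linear": [0.5,-0.05,0],"twist": [0,0,0],"claw": -1}
    - {"linear": [0.7,-0.05,0],"twist": [0,0,0],"claw": -1}
    - {"linear": [0.8,-0.05,0],"twist": [0,0,0],"claw": -1}
    - {"linear": [0.8,-0.05,0],"twist": [0,0,0],"claw": -1}
    - {"linear": [0.7,-0.05,0],"twist": [0,0,0],"claw": -1}
    - {"linear": [0.6,-0.05,0],"twist": [0,0,0],"claw": -1}
    - {"linear": [0.35,-0.04,0],"twist": [0,0,0],"claw": -1}
    - {"linear": [0.17,0,0],"twist": [0,0,0],"claw": -1}
    - {"linear": [0,0,0],"twist": [0,0,0],"claw": -1}
    - {"linear": [0,0,0],"twist": [0,0,0],"claw": -1}

```text
clock: 32.63
tool_pos: [0.5244, 0.0578, 0.2238]
tcp_rot: [180.0, 0.0, -90.0]
ft_force: [0.4, 0.3, -1.6]
finger_gap: 0.0262
```

```bash
python3 st.py
python3 - <<'E'
from ov import *
s=state();p=s["tool_pos"];fz=p[2]-.111
c=(.5234,.0581)
e=[(*c,.03,.0265,(0,0,255)),(*c,.03,.024,(0,255,0)),(*c,.014,.02,(255,0,0)),(p[0],p[1],fz,.013,(255,0,255))]
run("w",27,get_calibration("wrist"),camera("wrist"),[(0,560,0,420)],e)
run("s",27,C["scene"],camera("scene"),[(190,290,110,260)],e)
E
```

```text
32.6333 [0.5244 0.0578 0.2238] [179.981    0.0302 -90.0382] F [ 0.4213  0.343  -1.5698] T [0.0609 0.0121 0.0137] tau [ -0.6778 -38.6077 -38.797   -0.0444  -0.0805  -0.0361] 0.026192884261425776
```

View pics/w_0_27.png

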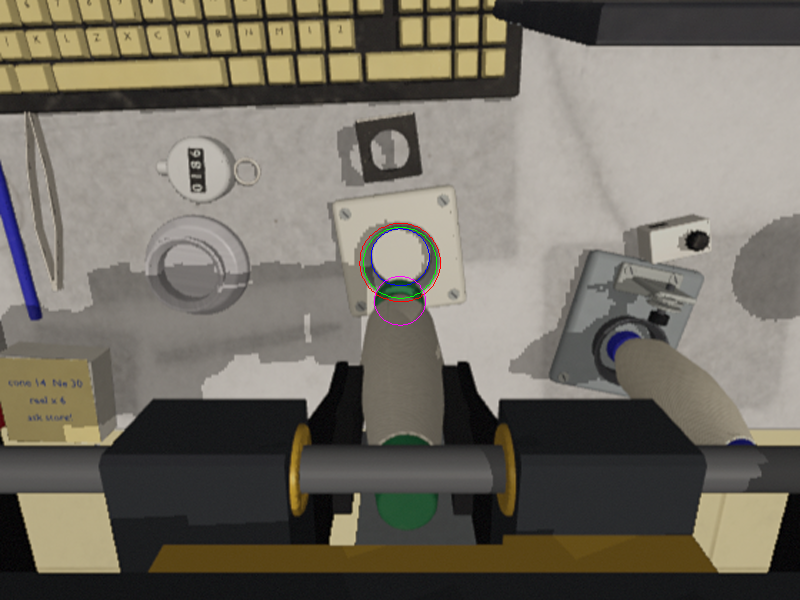

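View pics/s_0_27.png

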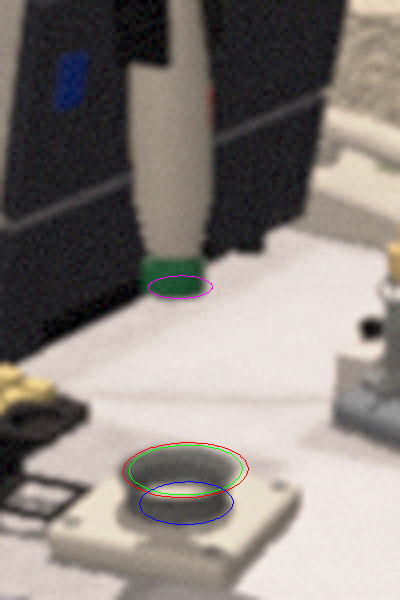

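Foot lines up with the block's cup in both views, so I'm lowering.

move_arm:
  series:
    - {"linear": [0,0,0.4],"twist": [0,0,0],"claw": -1}
    - {"linear": [0,0,0.6],"twist": [0,0,0],"claw": -1}
    - {"linear": [0,0,0.6],"twist": [0,0,0],"claw": -1}
    - {"linear": [0,0,0.4],"twist": [0,0,0],"claw": -1}
    - {"linear": [0,0,0.3],"twist": [0,0,0],"claw": -1}
    - {"linear": [0,0,0.2],"twist": [0,0,0],"claw": -1}
    - {"linear": [0,0,0.15],"twist": [0,0,0],"claw": -1}
    - {"linear": [0,0,0.1],"twist": [0,0,0],"claw": -1}
    - {"linear": [0,0,0.1],"twist": [0,0,0],"claw": -1}
    - {"linear": [0,0,0.1],"twist": [0,0,0],"claw": -1}
    - {"linear": [0,0,0.1],"twist": [0,0,0],"claw": -1}
    - {"linear": [0,0,0],"twist": [0,0,0],"claw": -1}

```text
clock: 33.73
tool_pos: [0.5243, 0.0575, 0.1321]
tcp_rot: [180.0, 0.0, -90.0]
ft_force: [0.2, 0.5, -1.2]
finger_gap: 0.0257
```

```bash
python3 st.py
python3 - <<'E'
from ov import *
w=camera("wrist")
cv2.imwrite("pics/w28.png",cv2.resize(w[150:390,160:400],None,fx=2.5,fy=2.5,interpolation=cv2.INTER_CUBIC))
E
```

```text
33.7333 [0.5243 0.0575 0.1321] [179.98     0.0004 -90.0241] F [ 0.1577  0.4506 -1.2302] T [ 0.0154 -0.0363 -0.0241] tau [ -0.0226 -40.6829 -36.5252   0.0409  -0.2356   0.0007] 0.02572883788707705
```

View pics/w28.png

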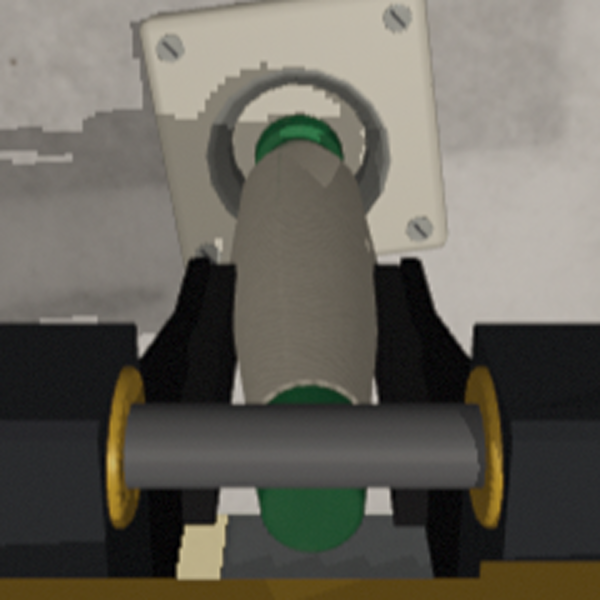

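Centred in the cup at (298,130). Creeping down.

move_arm:
  series:
    - {"linear": [0,0,0.04],"twist": [0,0,0],"claw": -1}
    - {"linear": [0,0,0.04],"twist": [0,0,0],"claw": -1}
    - {"linear": [0,0,0.04],"twist": [0,0,0],"claw": -1}
    - {"linear": [0,0,0.02],"twist": [0,0,0],"claw": -1}
    - {"linear": [0,0,0],"twist": [0,0,0],"claw": -1}

```text
clock: 34.2
tool_pos: [0.5244, 0.0575, 0.1281]
tcp_rot: [180.0, 0.0, -90.0]
ft_force: [-0.0, -0.2, -1.3]
finger_gap: 0.0257
```

```bash
python3 st.py
```

```text
34.2 [0.5244 0.0575 0.1281] [179.9853   0.0012 -90.0171] F [-0.0297 -0.2358 -1.2934] T [ 0.0379 -0.0195  0.0012] tau [ -0.0108 -40.5131 -35.888    0.0371  -0.1098   0.0001] 0.025749893602581512
```

move_arm:
  series:
    - {"linear": [0,0,0.02],"twist": [0,0,0],"claw": -1}
    - {"linear": [0,0,0.02],"twist": [0,0,0],"claw": -1}
    - {"linear": [0,0,0],"twist": [0,0,0],"claw": -1}

```text
clock: 34.45
tool_pos: [0.5244, 0.0575, 0.1269]
tcp_rot: [180.0, 0.0, -90.0]
ft_force: [0.4, -0.9, -0.6]
finger_gap: 0.0264
```

```bash
python3 st.py
```

```text
34.45 [0.5244 0.0575 0.1269] [179.9902   0.0012 -90.0195] F [ 0.3905 -0.9122 -0.6118] T [ 0.0302  0.0408 -0.0117] tau [ -0.0076 -40.5669 -35.8726   0.0376  -0.1071   0.0001] 0.02637999413542182
```

move_arm:
  series:
    - {"linear": [0,0,0.02],"twist": [0,0,0],"claw": -1}
    - {"linear": [0,0,0],"twist": [0,0,0],"claw": -1}

```text
clock: 34.62
tool_pos: [0.5245, 0.0575, 0.1264]
tcp_rot: [180.0, 0.0, -90.0]
ft_force: [0.3, 0.3, -1.0]
finger_gap: 0.0263
```

```bash
python3 st.py
```

```text
34.6167 [0.5245 0.0575 0.1264] [179.996    0.0011 -90.0196] F [ 0.2898  0.3272 -0.9931] T [-0.0042  0.025   0.0424] tau [ -0.0044 -40.5819 -35.8477   0.0377  -0.1029   0.0001] 0.026309062050122383
```

move_arm:
  series:
    - {"linear": [0,0,0.02],"twist": [0,0,0],"claw": -1}
    - {"linear": [0,0,0.01],"twist": [0,0,0],"claw": -1}
    - {"linear": [0,0,0],"twist": [0,0,0],"claw": -1}

```text
clock: 34.87
tool_pos: [0.5244, 0.0575, 0.1255]
tcp_rot: [180.0, -0.0, -90.0]
ft_force: [-0.1, -0.7, -1.0]
finger_gap: 0.0261
```

```bash
python3 st.py
```

```text
34.8667 [0.5244 0.0575 0.1255] [179.9914  -0.0003 -90.0191] F [-0.1353 -0.6937 -1.0131] T [ 0.0142  0.0383 -0.0175] tau [ -0.0037 -40.5594 -35.7489   0.0371  -0.0928   0.    ] 0.02612419806269933
```

move_arm:
  series:
    - {"linear": [0,0,0.02],"twist": [0,0,0],"claw": -1}
    - {"linear": [0,0,0],"twist": [0,0,0],"claw": -1}

```text
clock: 35.03
tool_pos: [0.5245, 0.0575, 0.1249]
tcp_rot: [-180.0, -0.0, -90.0]
ft_force: [0.9, -0.3, -0.4]
finger_gap: 0.0263
```

```bash
python3 st.py
```

```text
35.0333 [0.5245 0.0575 0.1249] [-179.9973   -0.0016  -90.0195] F [ 0.877  -0.2611 -0.4349] T [-0.0017  0.0325  0.0084] tau [ -0.0073 -40.3063 -35.4633   0.0353  -0.09     0.    ] 0.026255276884987598
```

move_arm:
  series:
    - {"linear": [0,0,0.015],"twist": [0,0,0],"claw": -1}
    - {"linear": [0,0,0],"twist": [0,0,0],"claw": -1}

```text
clock: 35.2
tool_pos: [0.5249, 0.0575, 0.1249]
tcp_rot: [-180.0, -0.0, -90.0]
ft_force: [0.3, -0.3, 1.8]
finger_gap: 0.0264
```

```bash
python3 st.py
```

```text
35.2 [0.5249 0.0575 0.1249] [-179.9545   -0.0007  -90.02  ] F [ 0.3049 -0.2566  1.7672] T [-0.0088  0.0044  0.0533] tau [ -0.0386 -39.4742 -34.7261   0.019   -0.1213  -0.0001] 0.026409429954447936
```

move_arm:
  series:
    - {"linear": [0,0,0.01],"twist": [0,0,0],"claw": -1}
    - {"linear": [0,0,0],"twist": [0,0,0],"claw": -1}

```text
clock: 35.37
tool_pos: [0.5251, 0.0575, 0.1248]
tcp_rot: [-179.9, -0.0, -90.0]
ft_force: [-0.4, 0.1, 4.4]
finger_gap: 0.0259
```

```bash
python3 st.py
```

```text
35.3667 [0.5251 0.0575 0.1248] [-179.9275   -0.0016  -90.0191] F [-0.4214  0.0805  4.4278] T [0.0637 0.0695 0.0414] tau [ -0.0816 -38.1615 -33.585    0.0034  -0.1735   0.0002] 0.025915089729864137
```

Seated. Release, then retreat straight up.

move_arm:
  series:
    - {"linear": [0,0,-0.015],"twist": [0,0,0],"claw": -1}
    - {"linear": [0,0,0],"twist": [0,0,0],"claw": -0.36}
    - {"linear": [0,0,0],"twist": [0,0,0],"claw": -0.3}
    - {"linear": [0,0,0],"twist": [0,0,0],"claw": -0.2}
    - {"linear": [0,0,0],"twist": [0,0,0],"claw": 0}
    - {"linear": [0,0,0],"twist": [0,0,0],"claw": 0.2}
    - {"linear": [0,0,0],"twist": [0,0,0],"claw": 0.2}
    - {"linear": [0,0,0],"twist": [0,0,0],"claw": 0.2}

```text
clock: 36.03
tool_pos: [0.5244, 0.0575, 0.1245]
tcp_rot: [180.0, 0.0, -90.0]
ft_force: [0.2, 0.1, -0.3]
finger_gap: 0.0502
```

```bash
python3 st.py
python3 - <<'E'
from ov import *
w=camera("wrist")
cv2.imwrite("pics/w29.png",cv2.resize(w[150:390,160:400],None,fx=2.5,fy=2.5,interpolation=cv2.INTER_CUBIC))
E
```

```text
36.0333 [0.5244 0.0575 0.1245] [179.9826   0.0013 -90.0197] F [ 0.1654  0.14   -0.3291] T [ 0.0135  0.0214 -0.0268] tau [  0.     -40.1223 -35.2516   0.036   -0.0713  -0.0001] 0.050244519708998056
```

View pics/w29.png

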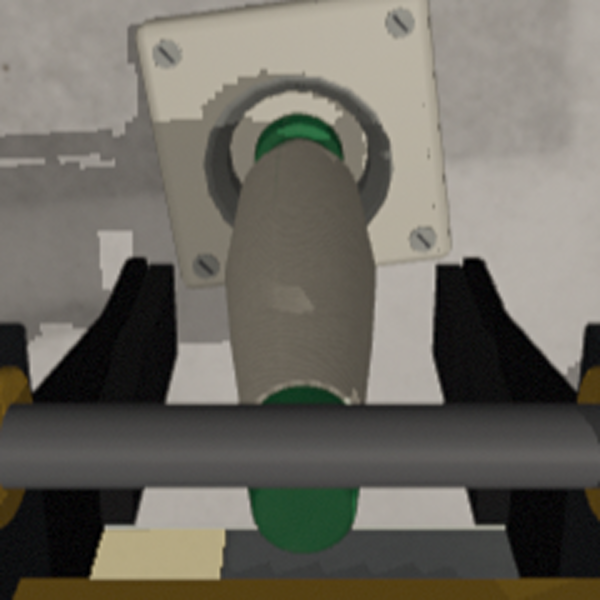

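move_arm:
  series:
    - {"linear": [0,0,-0.3],"twist": [0,0,0],"claw": 0.3}
    - {"linear": [0,0,-0.7],"twist": [0,0,0],"claw": 0.4}
    - {"linear": [0,0,-1],"twist": [0,0,0],"claw": 0.6}
    - {"linear": [0,0,-1],"twist": [0,0,0],"claw": 0.6}
    - {"linear": [0,0,-1],"twist": [0,0,0],"claw": 0.6}
    - {"linear": [0,0,-1],"twist": [0,0,0],"claw": 0.6}
    - {"linear": [0,0.6,0],"twist": [0,0,0],"claw": 0.6}
    - {"linear": [0,0.9,0],"twist": [0,0,0],"claw": 0.6}
    - {"linear": [0,0.9,0],"twist": [0,0,0],"claw": 0.6}
    - {"linear": [0,0.9,0],"twist": [0,0,0],"claw": 0.6}
    - {"linear": [0,0.6,0],"twist": [0,0,0],"claw": 0.6}
    - {"linear": [0,0,0],"twist": [0,0,0],"claw": 0.6}
    - {"linear": [0,0,0],"twist": [0,0,0],"claw": 0.6}

```text
clock: 37.17
tool_pos: [0.4075, 0.0576, 0.2757]
tcp_rot: [-179.9, -0.0, -90.0]
ft_force: [-0.4, 0.5, 0.1]
finger_gap: 0.0695
```

```bash
python3 st.py
python3 - <<'E'
from ov import *
cv2.imwrite("pics/t30.png",cv2.resize(camera("top")[130:260,100:480],None,fx=2.1,fy=2.1,interpolation=cv2.INTER_CUBIC))
cv2.imwrite("pics/s30.png",cv2.resize(camera("scene")[100:310,140:400],None,fx=2.8,fy=2.8,interpolation=cv2.INTER_CUBIC))
E
```

```text
37.1667 [0.4075 0.0576 0.2757] [-179.8549   -0.0068  -90.0172] F [-0.3502  0.4706  0.0795] T [0.0722 0.0116 0.0421] tau [  0.1596 -23.988  -38.8102   0.0419   0.1522  -0.0089] 0.06953591645097403
```

View pics/t30.png

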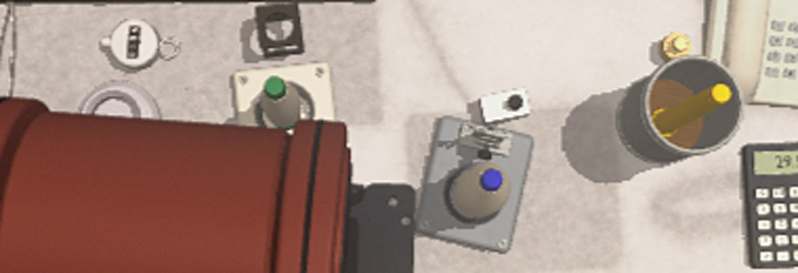

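View pics/s30.png

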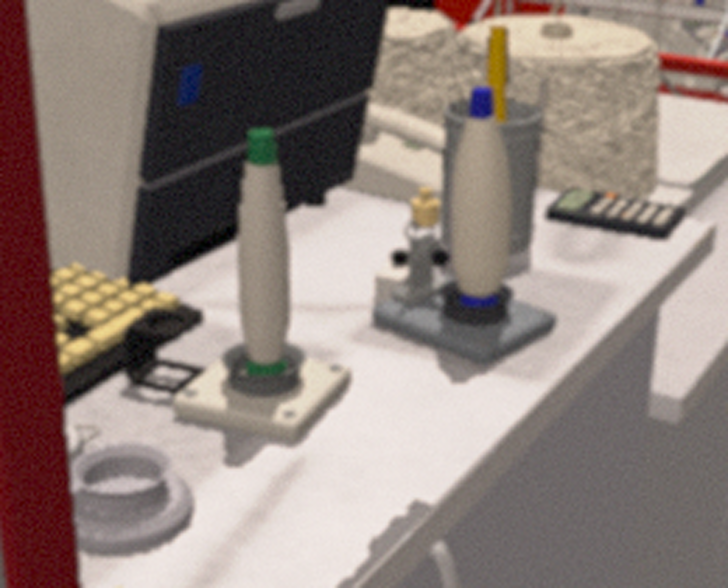

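Half cop (green) upright on the white block, full cop (blue) on the feed stand, yellow tube upright in the tin, dish empty. Handing in.

```bash
python3 -c "
from workcell import job_done,state
print(job_done());print(state()['clock'])"
```

```text
the job is handed in; nothing more can be done
None
the job is handed in; nothing more can be done
```

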